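Pack and close the sample case

TASK

Finish packing the three-bay sample case: it must hold one polish tin in each of two bays and all the wooden balls in the third, so add from the bench only the tins that are still missing (spare tins stay on the bench), and tip the balls out of the cup into the bay that is left. Stand the empty cup back upright on the middle of its mat. Close every packed bay by sliding a cover along its grooves, under the lips, fully home against the back stop; let go of everything, and do not disturb the tape dispenser.

Things in the scene. Friction and masses are not known exactly. Their poses are not given: they have to be found in the camera images.
- case: grey plastic sample case, fixed, 342 (y) x 139 (x) x 64 mm high, three open-topped bays in a row along y; origin at the centre of the underside, x points to its back (away from the robot). Covers enter from the front (-x), riding on the front wall and side ledges 50 mm above the bench, up to the back stop at x = +64 mm; at home a cover is at x = 0, its front edge flush with the case front
- bay1 (a point): centre of the floor of the left (+y) bay of the case, 4 mm above the bench; axes as the case. Bay inside 120 (x) x 90 (y) mm. Cover groove: 98 mm between the guide walls (pointed noses at x = -69 mm), from 46 to 56 mm above this point; 88 mm between the lips over it, which start at x = -45 mm. 
- bay2 (a point): centre of the floor of the middle bay of the case, 4 mm above the bench; axes as the case. Bay inside 120 (x) x 90 (y) mm. Cover groove: 98 mm between the guide walls (pointed noses at x = -69 mm), from 46 to 56 mm above this point; 88 mm between the lips over it, which start at x = -45 mm. 
- bay3 (a point): centre of the floor of the right (-y) bay of the case, 4 mm above the bench; axes as the case. Bay inside 120 (x) x 90 (y) mm. Cover groove: 98 mm between the guide walls (pointed noses at x = -69 mm), from 46 to 56 mm above this point; 88 mm between the lips over it, which start at x = -45 mm. 
- home1 (a point): where the origin of a cover lies when it is fully home over bay1, 50 mm above the bench
- home2 (a point): where the origin of a cover lies when it is fully home over bay2, 50 mm above the bench
- home3 (a point): where the origin of a cover lies when it is fully home over bay3, 50 mm above the bench
- cover1: slide-in cover: aluminium slab 128 (x) x 95 (y) x 6 mm, origin at the centre of its underside, z up; on top at its centre an upright grip rib 12 mm thick (x), 50 mm long (y), rising 30 mm above the slab. Front and back are alike. It starts flat on the bench, rib up; 120 g
- cover2: slide-in cover: aluminium slab 128 (x) x 95 (y) x 6 mm, origin at the centre of its underside, z up; on top at its centre an upright grip rib 12 mm thick (x), 50 mm long (y), rising 30 mm above the slab. Front and back are alike. It starts flat on the bench, rib up; 120 g
- cover3: slide-in cover: aluminium slab 128 (x) x 95 (y) x 6 mm, origin at the centre of its underside, z up; on top at its centre an upright grip rib 12 mm thick (x), 50 mm long (y), rising 30 mm above the slab. Front and back are alike. It starts flat on the bench, rib up; 120 g
- packed1: round black polish tin already packed in bay1 at the start (absent in some starts), diameter 60, height 24 mm; origin at the centre of its underside, z up; about 90 g
- packed2: round black polish tin already packed in bay2 at the start (absent in some starts), diameter 60, height 24 mm; origin at the centre of its underside, z up; about 90 g
- packed3: round black polish tin already packed in bay3 at the start (absent in some starts), diameter 60, height 24 mm; origin at the centre of its underside, z up; about 90 g
- tin1: round black polish tin standing on the bench, diameter 60, height 24 mm; origin at the centre of its underside, z up; about 90 g
- tin2: round black polish tin standing on the bench, diameter 60, height 24 mm; origin at the centre of its underside, z up; about 90 g
- cup: straight round open steel cup, outer diameter 66, height 68 mm, wall 3 mm, holding the five wooden balls; origin at the centre of its underside, z up to the mouth; about 80 g
- mat: black square rubber mat, 90 x 90 x 2 mm, fixed to the bench, on which the cup stands; origin at the centre of its underside
- ball1_center (a point): middle of a plain cedar-wood ball, diameter 24 mm, in the cup at the start; 10 g
- ball2_center (a point): middle of a plain cedar-wood ball, diameter 24 mm, in the cup at the start; 10 g
- ball3_center (a point): middle of a plain cedar-wood ball, diameter 24 mm, in the cup at the start; 10 g
- ball4_center (a point): middle of a plain cedar-wood ball, diameter 24 mm, in the cup at the start; 10 g
- ball5_center (a point): middle of a plain cedar-wood ball, diameter 24 mm, in the cup at the start; 10 g
- dispenser: tape dispenser with a roll of tape, 130 x 50 x 100 mm, standing on the bench; not to be disturbed; origin at the centre of its underside
There are look-alikes about, which are no part of the job. What is shaped like the tin2 but orange is not meant.

How it is judged (in metres and radians):
On the way, in this order (a step that is already met when the one before it is completed fails the run):
1. two bays hold one tin each and the third, without a tin, all the balls (((horizontal distance between each of ball1_center, ball2_center, ball3_center, ball4_center, ball5_center and bay1 below 0.0675 m and not (horizontal distance between any of packed1, tin1, tin2 and bay1 below 0.045 m) and horizontal distance between any of packed2, tin1, tin2 and bay2 below 0.045 m and horizontal distance between any of packed3, tin1, tin2 and bay3 below 0.045 m) or (horizontal distance between each of ball1_center, ball2_center, ball3_center, ball4_center, ball5_center and bay2 below 0.0675 m and not (horizontal distance between any of packed2, tin1, tin2 and bay2 below 0.045 m) and horizontal distance between any of packed1, tin1, tin2 and bay1 below 0.045 m and horizontal distance between any of packed3, tin1, tin2 and bay3 below 0.045 m) or (horizontal distance between each of ball1_center, ball2_center, ball3_center, ball4_center, ball5_center and bay3 below 0.0675 m and not (horizontal distance between any of packed3, tin1, tin2 and bay3 below 0.045 m) and horizontal distance between any of packed1, tin1, tin2 and bay1 below 0.045 m and horizontal distance between any of packed2, tin1, tin2 and bay2 below 0.045 m)) and height (world z) of each of ball1_center, ball2_center, ball3_center, ball4_center, ball5_center below 0.046 m and height (world z) of each of packed1, packed2, packed3, tin1, tin2 below 0.009 m), for 0.2 s.
2. all three bays are closed by covers fully home (distance between any of cover1, cover2, cover3 and home1 below 0.006 m and distance between any of cover1, cover2, cover3 and home2 below 0.006 m and distance between any of cover1, cover2, cover3 and home3 below 0.006 m and angle between the x axis of each of cover1, cover2, cover3 and the x axis of case, either way round below 0.06 rad), for 0.2 s.
At the end, for the whole second after the job is handed in: One tin flat in each of two bays, all five balls in the third; on each bay a cover in its grooves within 6 mm of fully home and square within 0.06 rad; cup upright on the mat within 30 mm of its middle; spare tins on the bench; covers and cup at rest (all of step 1 and all of step 2 and horizontal distance between cup and mat below 0.03 m and height (world z) of cup below 0.006 m and angle between cup's own z axis and vertical below 0.1 rad and linear speed of each of cover1, cover2, cover3, cup below 0.02 m/s); the robot touches nothing.
It fails at once if the tape dispenser is moved by more than 20 mm (distance of dispenser from where it was at the start of the episode above 0.02 m).
Of packed1, packed2, packed3, roll, brush only 1 to 2 are there at a start; the rules pass over those that are not, and their reading is None.
At some moment in a run one of tin1, tin2, cover1, cover2, cover3 may be knocked a few centimetres aside while the robot is not near it.
It also fails if it takes over 210 s, if anything falls off the work surface, if the arm or the gripper's body presses on something with over 40 N, if the wrist force passes 120 N, or if a joint passes its speed limit or range.

ROBOT

A 6-joint arm with a two-finger parallel gripper is mounted at the origin on the work surface. World frame = base frame: x ahead of the robot, y to its left, z up, the work surface at z = 0. Lengths are in mm, angles in rad, forces in N, time in s.
With the tool pointing down it reaches from about 350 to 875 mm from the base axis. Payload 4.2 kg.
Tool frame: the origin (TCP) lies at the very end of the fingers, on their centre line; the grasp point (between the pads) lies 19 mm behind it; z points along the fingers, y is the direction in which the jaws open and shut (so a half turn about z gives the same grasp; the last joint's range is limited). The gripper opens to 85 mm and grips with 20 to 120 N. Pads are 22 mm wide; open, the fingers measure 114 mm over their backs; the gripper's body (76 mm by 85 mm) begins 54 mm behind the grasp point. The pads swing forward as they close: fully open they stand 13 mm farther back than shut.
Start: joints at [-1.088, 0.385, 0.008, 0, -1.194, -0.259], TCP at [138.728, -609.388, 231.312] pointing down, gripper open.
Joint ranges: [-3.14, 3.14], [-1.21, 2.06], [-1.07, 1.41], [-3.16, 2.05], [-2.99, -0.16], [-3.1, 3.1]. Speed limits (rad/s): [2.79, 2.79, 3.14, 3.14, 3.14, 3.14].

INTERFACE

Orientations are given as a unit quaternion [x, y, z, w].
In Python, from bench import telemetry, eyes, arm gives the robot as it stands. The module is installed in compiled form; this text tells all that it offers.
- The arm moves only by the tool move_arm, never from a script. Its argument "deltas" is text: rows parted by semicolons, each of 6 numbers parted by spaces: the shift along the tool's x, y, z in cm, then the turn, a rotation vector about the tool's x, y, z in rad. A call has 1 to 12 rows; each row shifts and turns the commanded pose from where the row before left it, along the tool's axes as they then stand; what a row does not reach is not made up. A row lasts 1/8 s, in which the tool goes at most 62.5 mm and 10.7 degrees, less where a joint would pass 70% of its speed; a pose out of reach is approached as far as the arm can. A call is refused whole if a number of a shift passes 6.25 or a number of a turn 0.188, either way. A call with a gripper value outside its range is refused whole. "grip" is the finger opening in cm, from 0 to 8.54, set as the call begins (left out, the last holds). The fingers move at their own pace and stop on an object; the grip force is fixed at half the most. Time passes only in rows, so rows that do not move let the fingers close. It gives the time, the measured TCP pose, the force and the opening at its end, in the units of the state.
- telemetry.read_state(): the state, without advancing time (a new reading comes with each control period).
- eyes.get_image(name): name is "side" or "top"; returns a dict with "pixels" (480x640x3 uint8, blue, green, red), "range_z" (480x640 float32, mm along the optical axis (not along the pixel's ray), 0 where there is no reading), "fx", "fy", "cx", "cy" (pixels), "origin" and "orientation" of the camera in the world. Camera axes: x right, y up, looking along -z (the intrinsics and any distortion apply to the point x, -y, -z); pixel columns grow to the right and rows downward; lengths in mm; the calibration is good to about 2 mm. A picture is of the moment at which its call begins.
- arm.job_done(): hands the job in, once; it reports no verdict.
Trained networks look in a picture, given as the dict that the camera call returned (one of the last four; its "shot" number tells which), for a name from the list of things; names that differ only in an ending like _2 or _b are one class to them, and where a whole thing is asked for, a point or a joint stands for the part that bears it (a point fixed in the world has none). Each returns a list of dicts, best first, with "p" (0 to 1); they miss things now and then, are a little off and sometimes report something else, mostly with a low value. They report only what shows in the picture. A call takes as long as a camera call. They do not tell look-alikes from the thing itself.
- eyes.boxes_of(picture, name): "point" ([x, y, z] in mm, in world coordinates, good to about 4 mm: the middle of the surface that is visible of it).
The state is a dict: "clock": time; "joints": joint angles; "joint_vel": joint speeds; "joint_efforts": joint torques, N m; "position": TCP position; "ee_rot": TCP orientation; "contact_force": force on the tool from outside, world axes, zero at the start; "wrist_torque": the same for the moment, N m; "gripper_width": finger opening in mm.
Only numpy, scipy, OpenCV 4.12 (cv2) and the standard library are available. Lean on these libraries where they do the work, as an engineer would, in place of code of your own. Each camera call takes 0.05 s, during which the arm holds its last target.

## Working session

There is one attempt and no reset: what is moved stays moved. The work goes in short steps, Python scripts to look and compute and a tool call to move; the robot and the scene stay as the last step left them, time stands still between calls to the robot, and variables do not carry over. Pictures are saved under pics/ and viewed, and the job is handed in when it is done.

Besides the shell and the picture viewer there is one more tool, called after ">>>" by a JSON object that holds its "api" and its "payload". move_arm: Moves the arm, as the interface text tells. Its arguments: {"type":"object","properties":{"deltas":{"type":"string"},"grip":{"type":"number"}},"required":["deltas"]}

```bash
mkdir -p pics; cat > h.py <<'E'
import numpy as np, cv2
from scipy.spatial.transform import Rotation as R
from bench import telemetry, eyes, arm
def shot(name,fn=None):
    p=eyes.get_image(name)
    if fn: cv2.imwrite('pics/'+fn+'.png',p['pixels'])
    return p
def cloud(p):
    z=p['range_z'].astype(float); v,u=np.mgrid[0:480,0:640]
    pc=np.stack([(u-p['cx'])/p['fx']*z,-(v-p['cy'])/p['fy']*z,-z],-1)
    return R.from_quat(p['orientation']).apply(pc.reshape(-1,3)).reshape(480,640,3)+np.array(p['origin'])
def st():
    s=telemetry.read_state(); print('t',round(s['clock'],2),'pos',np.round(s['position'],1),'rot',np.round(s['ee_rot'],3),'j',np.round(s['joints'],2),'F',np.round(s['contact_force'],1),'w',round(s['gripper_width'],1)); return s
E
python3 - <<'E'
from h import *
s=st()
for n in ('top','side'):
    p=shot(n,n+'0'); print({k:(v if not hasattr(v,'shape') or v.size<10 else v.shape) for k,v in p.items()})
    np.save(n+'0.npy',cloud(p))
    for o in ['case','cover1','packed1','tin1','cup','mat','dispenser','ball1_center']:
        for d in eyes.boxes_of(p,o): print(n,o,np.round(d['point'],0),round(d['p'],2))
E
```

```text
t 0.0 pos [ 138.6 -608.8  230.2] rot [-0.112  0.994  0.001 -0.   ] j [-1.09  0.39  0.01 -0.   -1.19 -0.26] F [-0.1  0.2  0.2] w 85.2
{'pixels': (480, 640, 3), 'range_z': (480, 640), 'fx': 482.20686393559225, 'fy': 482.20686393559225, 'cx': 321.1059332128936, 'cy': 236.30777670669346, 'origin': array([450.059179  , -51.62188403, 971.83203356]), 'orientation': array([-0.05458981,  0.02744772,  0.71381756, -0.69766114]), 'shot': 1}
top case [649. -38.   4.] 0.93
top cover1 [ 444. -275.   10.] 0.89
top cover1 [434. -87.   4.] 0.74
top cover1 [437.  87.   5.] 0.59
top packed1 [646. -37.   2.] 0.67
top packed1 [ 588. -294.   22.] 0.27
top tin1 [ 612. -401.   20.] 0.97
top tin1 [602. 321.  26.] 0.61
top tin1 [ 588. -294.   25.] 0.57
top tin1 [645. -40.   4.] 0.18
top tin1 [462. 310.  27.] 0.15
top cup [447. 301.  48.] 0.89
top cup [455. 272.   6.] 0.46
top mat [456. 271.   3.] 0.89
top mat [449. 301.  51.] 0.27
top dispenser [ 706. -317.   72.] 0.68
{'pixels': (480, 640, 3), 'range_z': (480, 640), 'fx': 524.158092845378, 'fy': 524.158092845378, 'cx': 316.40896915032016, 'cy': 234.65167968339412, 'origin': array([140.82570069, 553.1285996 , 797.70963627]), 'orientation': array([-0.12129554,  0.3569359 ,  0.87962404, -0.29007877]), 'shot': 2}
side case [641.  -6.  32.] 0.77
side case [430. -73.   5.] 0.45
side cover1 [427. -75.   6.] 0.75
side cover1 [433. 100.   4.] 0.66
side cover1 [ 434. -274.    8.] 0.57
side tin1 [646.  -7.  32.] 0.68
side tin1 [594. 325.  23.] 0.62
side tin1 [ 584. -282.   24.] 0.59
side tin1 [ 604. -386.   25.] 0.58
side cup [447. 295.  43.] 0.59
side mat [428. 325.  -2.] 0.73
side dispenser [ 703. -293.   65.] 0.91
side dispenser [594. 326.  23.] 0.39
```

View pics/top0.png

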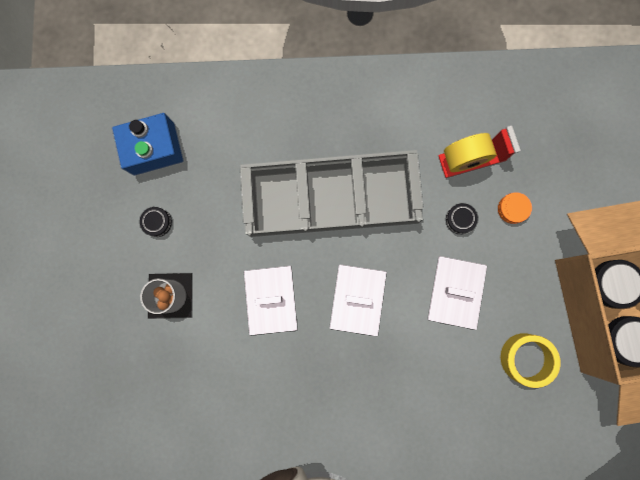

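View pics/side0.png

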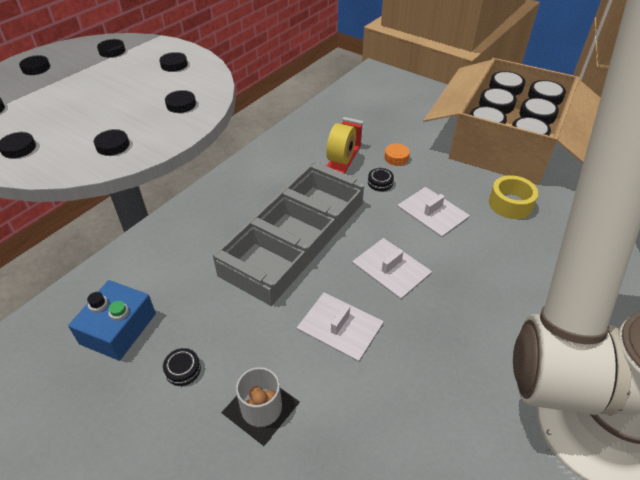

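The top view shows three bays that all look empty (y≈200 px), black tins at (155,221) and (462,218), an orange look-alike at (515,208), the cup on the mat at (163,296), and three covers at about (270,300), (358,300) and (460,292). I'll zoom in on the bays and measure from depth.

```bash
cat >> h.py <<'E'
def comp(W,zlo,zhi,c,r):
    "points of cloud W in z band within r of c"
    m=(W[...,2]>zlo)&(W[...,2]<zhi)&(np.hypot(W[...,0]-c[0],W[...,1]-c[1])<r)
    return W[m]
def rect(P):
    (c,s,a)=cv2.minAreaRect(P[:,:2].astype(np.float32)); return np.round(c,1),np.round(s,1),round(a,1)
def circ(P):
    return cv2.minEnclosingCircle(P[:,:2].astype(np.float32))
E
python3 - <<'E'
from h import *
im=cv2.imread('pics/top0.png')
cv2.imwrite('pics/bays.png',cv2.resize(im[140:245,230:430],None,fx=4,fy=4,interpolation=cv2.INTER_CUBIC)[:600])
for n in('top','side'):
    W=np.load(n+'0.npy')
    print(n,'case',rect(comp(W,54,72,(645,-38),230)))
    for c in [(434,-87),(437,90),(444,-275)]:
        print('slab',rect(comp(W,2.5,12,c,95)),'rib',rect(comp(W,26,42,c,60)), np.median(comp(W,26,42,c,60)[:,2]))
    for c in [(602,321),(588,-290)]:
        P=comp(W,16,32,c,50); print('tin',np.round(circ(P),1),np.percentile(P[:,2],[10,50,90]))
    P=comp(W,60,80,(447,301),60); print('cup',np.round(circ(P),1),np.percentile(P[:,2],[10,50,90]))
    for y in (65,-38,-140):
        P=comp(W,-10,40,(645,y),28); print('bayfloor',y,len(P),np.percentile(P[:,2],[5,50,95]) if len(P) else'')
W=np.load('top0.npy')
v=W[240:,230:,:]; print('bench z',np.median(W[380:450,100:230,2]))
# mat: dark pixels
m=(im.max(2)<45); m[:265]=0;m[325:]=0;m[:,:140]=0;m[:,200:]=0
print('mat',rect(W[m]))
E
```

```text
top case (array([641.5, -38.2]), array([139.6, 344.2]), 3.1)
slab (array([434.1, -88.1]), array([187.2, 184.7]), 69.8) rib (array([434.8, -86.1]), array([49.1, 11.9]), 80.1) 36.43763400437365
slab (array([437.6,  89.6]), array([185.1, 185.5]), 51.7) rib (array([437.9,  87.9]), array([11.9, 49.1]), 5.1) 36.175389452810975
slab (array([ 442.2, -275.5]), array([187.6, 186.3]), 88.8) rib (array([ 445.3, -282. ]), array([50.3, 11.8]), 77.4) 35.99021408508497Traceback (most recent call last):
  File "<stdin>", line 10, in <module>
    return _wrapfunc(a, 'round', decimals=decimals, out=out)
    return _wrapit(obj, method, *args, **kwds)
    conv = _array_converter(obj)
ValueError: setting an array element with a sequence. The requested array has an inhomogeneous shape after 1 dimensions. The detected shape was (2,) + inhomogeneous part.
```

View pics/bays.png

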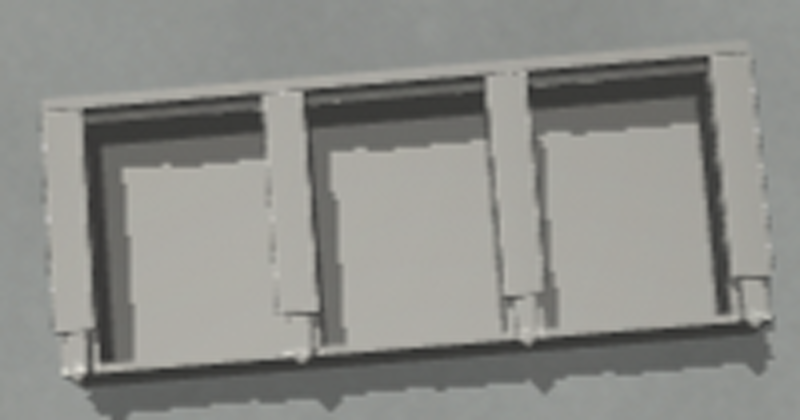

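All three bays are empty, showing plain floor, so both black tins are needed. I'll finish the measurements next.

```bash
sed -i 's/    return cv2.minEnclosingCircle(P\[:,:2\].astype(np.float32))/    c,r=cv2.minEnclosingCircle(P[:,:2].astype(np.float32)); return np.round([*c,r],1)/' h.py
python3 - <<'E'
from h import *
im=cv2.imread('pics/top0.png')
for n in('top','side'):
    W=np.load(n+'0.npy')
    print(n,'case',rect(comp(W,54,72,(645,-38),230)))
    for c in [(434,-87),(437,90),(444,-275)]:
        print('slab',rect(comp(W,4,12,c,85)),'rib',rect(comp(W,26,42,c,60)), np.median(comp(W,30,42,c,60)[:,2]))
    for c in [(602,321),(588,-290)]:
        P=comp(W,16,32,c,50); print('tin',circ(P),np.percentile(P[:,2],[10,50,90]))
    P=comp(W,60,80,(447,301),60); print('cup',circ(P),np.percentile(P[:,2],[10,50,90]))
    for y in (65,-38,-140):
        P=comp(W,-10,40,(645,y),28); print('bayfloor',y,len(P),np.percentile(P[:,2],[5,50,95]) if len(P) else'')
W=np.load('top0.npy')
print('bench z',np.median(W[380:450,100:230,2]))
m=(im.max(2)<60); m[:265]=0;m[325:]=0;m[:,:140]=0;m[:,200:]=0
m=cv2.morphologyEx(m.astype(np.uint8),cv2.MORPH_OPEN,np.ones((3,3)))>0
P=W[m];P=P[P[:,2]<12];print('mat',rect(P))
E
```

```text
top case (array([641.5, -38.2]), array([139.6, 344.2]), 3.1)
slab (array([433.4, -85.5]), array([160.8, 153.5]), 27.4) rib (array([434.8, -86.1]), array([49.1, 11.9]), 80.1) 36.43763400437365
slab (array([437.7,  95.2]), array([160.7, 155.2]), 29.8) rib (array([437.9,  87.9]), array([11.9, 49.1]), 5.1) 36.17923094608034
slab (array([ 444.7, -272.6]), array([155.7, 160.8]), 63.5) rib (array([ 445.3, -282. ]), array([50.3, 11.8]), 77.4) 36.02861250255512
tin [600.5 320.6  30.4] [21.63410567 24.19224026 26.55546869]
tin [ 591.  -295.8   30.3] [21.77903296 24.37284064 26.63636515]
cup [449.4 292.1  33.9] [61.94308476 68.62450362 71.53545268]
bayfloor 65 572 [1.32809911 4.06258448 6.8842607 ]
bayfloor -38 574 [1.41517469 4.04669601 6.96217102]
bayfloor -140 592 [1.35754782 4.20637523 7.22665604]
side case (array([641.9, -64.3]), array([141.8, 405.4]), 2.8)
slab (array([430.9, -93.6]), array([149.2, 133.5]), 75.8) rib (array([433.5, -82.7]), array([52.4, 13.1]), 78.4) 35.12943545977362
slab (array([437. ,  92.3]), array([128.3,  97.2]), 4.8) rib (array([436.8,  92.3]), array([12.9, 51. ]), 4.3) 35.32037450416817
slab (array([ 445.6, -271.6]), array([134.3, 129.4]), 78.0) rib (array([ 444.5, -277.7]), array([54.6, 14.1]), 78.4) 35.16524786518562
tin [600.2 325.   30.7] [21.51148381 23.99829664 25.75797199]
tin [ 588.  -293.    32.7] [20.08255973 23.57651614 25.78871367]
cup [449.  296.7  33.6] [61.73830957 68.20289429 70.96577067]
bayfloor 65 375 [1.5545412  4.00685532 6.27923599]
bayfloor -38 215 [1.35238158 3.88660935 6.14386493]
bayfloor -140 81 [2.23151466 4.01634842 6.40061409]
bench z 0.2441499604029218
mat (array([451.1, 292.9]), array([89.2, 86.8]), 89.0)
```

```bash
cat >> h.py <<'E'
YAW=3.1
def plan(x,y,z,yaw=YAW,tilt=None,s=None):
    "tool y at heading 180+yaw, tool down"
    s=s or st(); q=R.from_quat(s['ee_rot'])
    a=np.deg2rad(yaw); ty=np.array([-np.cos(a),-np.sin(a),0]); tz=np.array([0,0,-1.]); tx=np.cross(ty,tz)
    T=R.from_matrix(np.stack([tx,ty,tz],1))
    rv=(q.inv()*T).as_rotvec(); d=T.inv().apply(np.array([x,y,z])-np.array(s['position']))/10
    print('turn first',np.round(rv,3),' then shift cm',np.round(d,2))
E
python3 -c "
from h import *
plan(589.5,-294.5,120)"
```

```text
t 0.9 pos [ 138.7 -609.4  231.3] rot [-0.112  0.994 -0.     0.   ] j [-1.09  0.38  0.01 -0.   -1.19 -0.26] F [ 0.   0.1 -0.6] w 85.3
turn first [-0.     0.    -1.401]  then shift cm [-29.01 -46.71  11.13]
```

>>> {"api": "move_arm", "payload": {"deltas": "0 0 0 0 0 -0.175;0 0 0 0 0 -0.175;0 0 0 0 0 -0.175;0 0 0 0 0 -0.175;0 0 0 0 0 -0.175;0 0 0 0 0 -0.175;0 0 0 0 0 -0.175;0 0 0 0 0 -0.175;0 0 0 0 0 0", "grip": 8.54}}

```text
clock: 2.02
position: [138.7, -609.4, 231.3]
ee_rot: [0.725, -0.689, -0.0, 0.0]
contact_force: [-0.0, 0.3, 0.1]
gripper_width: 85.2
```

```bash
python3 -c "
from h import *
plan(589.5,-294.5,120)"
```

```text
t 2.02 pos [ 138.7 -609.4  231.3] rot [ 0.725 -0.689 -0.     0.   ] j [-1.09  0.38  0.01  0.   -1.19  1.14] F [-0.   0.3  0.1] w 85.2
turn first [ 0.     0.    -0.003]  then shift cm [-29.   -46.71  11.13]
```

>>> {"api": "move_arm", "payload": {"deltas": "-2.9 -4.67 0 0 0 0;-2.9 -4.67 0 0 0 0;-2.9 -4.67 0 0 0 0;-2.9 -4.67 0 0 0 0;-2.9 -4.67 0 0 0 0;-2.9 -4.67 0 0 0 0;-2.9 -4.67 0 0 0 0;-2.9 -4.67 0 0 0 0;-2.9 -4.67 0 0 0 0;-2.9 -4.67 0 0 0 0;0 0 5 0 0 0;0 0 5 0 0 0"}}

```text
clock: 3.52
position: [590.8, -294.2, 130.5]
ee_rot: [0.725, -0.689, 0.001, -0.001]
contact_force: [-0.2, 0.7, 0.1]
gripper_width: 85.1
```

```bash
python3 - <<'E'
from h import *
plan(589.5,-294.5,60)
for n in('top','side'):
    p=shot(n,n+'1');W=cloud(p)
    P=comp(W,16,32,(590,-294),50); print('tin',circ(P),len(P))
E
```

```text
t 3.52 pos [ 590.8 -294.2  130.5] rot [ 0.725 -0.689  0.001 -0.001] j [-0.22  0.52 -0.03 -0.   -1.01  0.27] F [-0.2  0.7  0.1] w 85.1
turn first [-0.002 -0.    -0.003]  then shift cm [0.02 0.13 7.05]
tin [ 591.1 -295.5   30.3] 740
tin [ 589.5 -292.8   32.5] 384
```

View pics/top1.png

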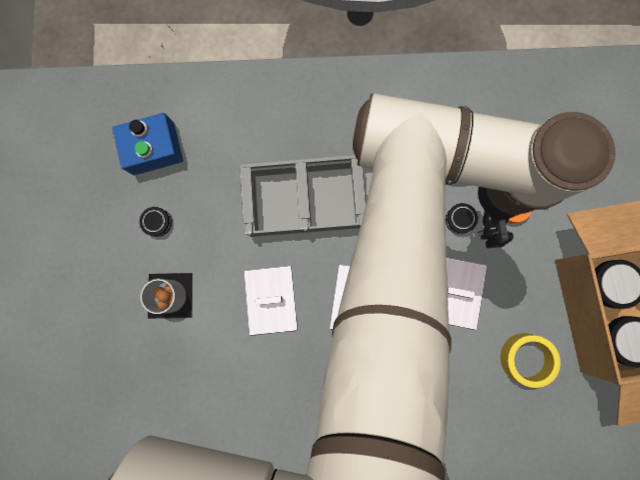

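View pics/side1.png

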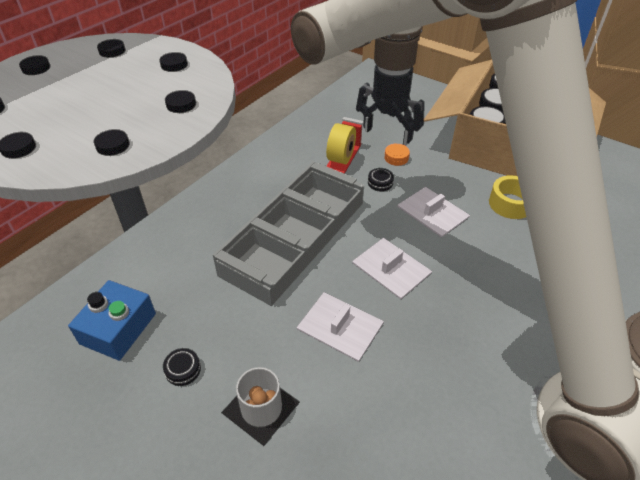

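```bash
cat >> h.py <<'E'
def proj(p,X):
    c=R.from_quat(p['orientation']).inv().apply(np.array(X,float)-p['origin']); return np.round([p['cx']+p['fx']*c[0]/-c[2], p['cy']+p['fy']*-c[1]/-c[2]],1)
E
python3 - <<'E'
from h import *
s=st()
for n in('top','side'):
    p=shot(n);W=cloud(p)
    print(n,proj(p,s['position']),proj(p,(590,-294,24)),proj(p,s['position']+np.array([0,0,150])))
    P=comp(W,110,220,s['position'],130); print(np.percentile(P,[5,50,95],axis=0).round(0),len(P))
E
```

```text
t 3.62 pos [ 585.8 -293.3  124.7] rot [ 0.724 -0.689 -0.006  0.003] j [-0.22  0.53 -0.04 -0.   -1.02  0.27] F [ 0.2 -0.4  0.1] w 85.4
top [476.  211.8] [461.9 218.2] [504.8 194.6]
[[ 514. -305.  155.]
 [ 538. -288.  200.]
 [ 558. -280.  218.]] 396
side [386.5 139.6] [381.2 174.8] [393.3  76.6]
[[ 517. -305.  153.]
 [ 562. -284.  198.]
 [ 652. -276.  217.]] 1015
```

```bash
python3 - <<'E'
from h import *
for i in range(4):
    eyes.get_image('top'); plan(589.5,-294.5,60)
E
```

```text
t 3.77 pos [ 591.  -295.9  133.5] rot [ 0.725 -0.688  0.002 -0.   ] j [-0.22  0.52 -0.03  0.   -1.02  0.27] F [-0.9  0.7  0.9] w 85.5
turn first [-0.003 -0.002 -0.002]  then shift cm [-0.15  0.14  7.35]
t 3.83 pos [ 591.3 -295.9  134.3] rot [ 0.725 -0.688  0.002 -0.001] j [-0.22  0.52 -0.03  0.   -1.02  0.27] F [ 0.1 -0.3 -0.4] w 85.6
turn first [-0.004 -0.002 -0.002]  then shift cm [-0.15  0.17  7.43]
t 3.88 pos [ 591.3 -295.9  134.5] rot [ 0.725 -0.688  0.003 -0.001] j [-0.22  0.52 -0.03  0.   -1.02  0.27] F [-0.1  0.2 -0.1] w 85.2
turn first [-0.005 -0.002 -0.002]  then shift cm [-0.15  0.17  7.45]
t 3.92 pos [ 591.1 -295.8  134.3] rot [ 0.725 -0.688  0.002 -0.001] j [-0.22  0.52 -0.03  0.   -1.02  0.27] F [ 0.5 -0.8 -0.5] w 85.2
turn first [-0.005 -0.002 -0.002]  then shift cm [-0.13  0.15  7.43]
```

>>> {"api": "move_arm", "payload": {"deltas": "0 0 2.5 0 0 0;0 0 2.5 0 0 0;0 0 2.5 0 0 0;0 0 2 0 0 0;0 0 1.3 0 0 0;0 0 0.9 0 0 0;0 0 0.6 0 0 0;0 0 0.3 0 0 0;0 0 0 0 0 0"}}

```text
clock: 5.05
position: [589.8, -295.1, 5.5]
ee_rot: [0.726, -0.688, 0.0, -0.0]
contact_force: [-0.1, 0.2, -0.1]
gripper_width: 85.2
```

>>> {"api": "move_arm", "payload": {"deltas": "0 0 0 0 0 0;0 0 0 0 0 0;0 0 0 0 0 0;0 0 0 0 0 0;0 0 0 0 0 0;0 0 0 0 0 0", "grip": 4}}

```text
clock: 5.8
position: [590.6, -295.3, 6.5]
ee_rot: [0.726, -0.688, 0.001, -0.0]
contact_force: [0.1, 1.1, 7.0]
gripper_width: 57.9
```

>>> {"api": "move_arm", "payload": {"deltas": "0 0 -0.5 0 0 0;0 0 -1.5 0 0 0;0 0 -2.5 0 0 0;0 0 -2.5 0 0 0;0 0 -2.5 0 0 0;0 0 -1.5 0 0 0;0 0 -1 0 0 0;0 0 0 0 0 0;0 0 0 0 0 0"}}

```text
clock: 6.92
position: [589.1, -294.8, 124.2]
ee_rot: [0.726, -0.688, -0.001, 0.0]
contact_force: [-0.2, -0.9, -1.5]
gripper_width: 58.1
```

```bash
python3 - <<'E'
from h import *
for n in('top','side'):
    p=shot(n,n+'2')
a=np.deg2rad(3.1); ex=np.array([np.cos(a),np.sin(a)]);ey=np.array([-np.sin(a),np.cos(a)])
C=np.array([641.7,-37]); 
for k in(1,0,-1): print(C+ey*k*103)
b3=C-ey*110; plan(*b3,120)
E
```

```text
[636.12988226  65.84927704]
[641.7 -37. ]
[ 647.27011774 -139.84927704]
t 7.03 pos [ 589.2 -294.8  124.2] rot [ 0.726 -0.688 -0.001  0.   ] j [-0.22  0.53 -0.04 -0.   -1.    0.27] F [ 0.4  0.5 -0.9] w 57.9
turn first [ 0.002  0.001 -0.001]  then shift cm [-14.46  -6.64   0.42]
```

View pics/side2.png

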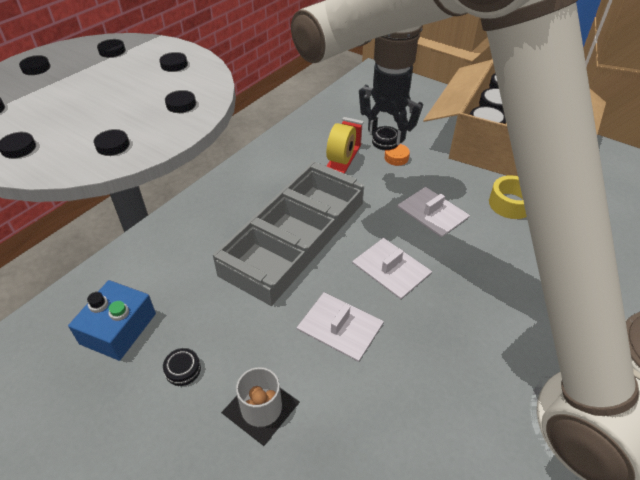

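>>> {"api": "move_arm", "payload": {"deltas": "-1 0 0 0 0 0;-2.5 0 0 0 0 0;-3.5 0 0 0 0 0;-3.5 0 0 0 0 0;-2.5 -0.64 0 0 0 0;-1 -1.5 0 0 0 0;-0.46 -2 0 0 0 0;0 -1.5 0 0 0 0;0 -0.7 0 0 0 0;0 -0.3 0 0 0 0;0 0 0 0 0 0;0 0 0 0 0 0"}}

```text
clock: 8.52
position: [648.0, -147.3, 125.4]
ee_rot: [0.725, -0.688, -0.0, 0.0]
contact_force: [-0.3, -0.2, -0.7]
gripper_width: 57.6
```

```bash
python3 - <<'E'
from h import *
a=np.deg2rad(3.1); ex=np.array([np.cos(a),np.sin(a)]);ey=np.array([-np.sin(a),np.cos(a)])
C=np.array([641.7,-37]); 
b3=C-ey*110; plan(*b3,12)
for n in('top','side'):
    p=shot(n,n+'3')
E
```

```text
t 8.53 pos [ 648.  -147.3  125.4] rot [ 0.725 -0.688 -0.     0.   ] j [ 0.02  0.53 -0.03 -0.   -1.01  0.03] F [-0.3 -0.2 -0.7] w 57.6
turn first [ 0.     0.    -0.001]  then shift cm [-0.05  0.03 11.34]
```

View pics/side3.png

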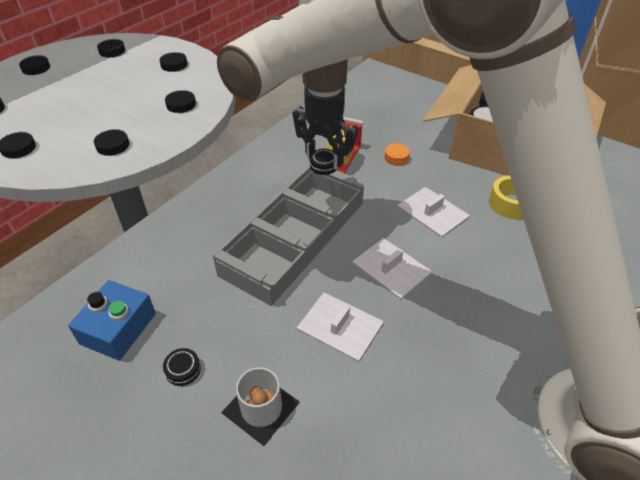

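>>> {"api": "move_arm", "payload": {"deltas": "0 0 1 0 0 0;0 0 2 0 0 0;0 0 2.5 0 0 0;0 0 2 0 0 0;0 0 1.5 0 0 0;0 0 1 0 0 0;0 0 0.7 0 0 0;0 0 0.4 0 0 0;0 0 0.2 0 0 0;0 0 0.1 0 0 0;0 0 0 0 0 0"}}

```text
clock: 10.0
position: [648.5, -147.1, 11.6]
ee_rot: [0.726, -0.688, 0.0, -0.0]
contact_force: [-0.3, -0.4, -0.2]
gripper_width: 58.1
```

>>> {"api": "move_arm", "payload": {"deltas": "0 0 0 0 0 0;0 0 0 0 0 0;0 0 0 0 0 0;0 0 -0.5 0 0 0;0 0 -1.5 0 0 0;0 0 -2.5 0 0 0;0 0 -2.5 0 0 0;0 0 -2.5 0 0 0;0 0 -2.5 0 0 0;0 0 -1.5 0 0 0;0 0 -0.5 0 0 0", "grip": 7}}

```text
clock: 11.38
position: [648.8, -147.1, 152.9]
ee_rot: [0.726, -0.688, 0.001, -0.001]
contact_force: [0.0, -0.7, -0.4]
gripper_width: 70.0
```

```bash
python3 - <<'E'
from h import *
plan(600.5,322,150)
E
```

```text
t 11.38 pos [ 648.8 -147.1  152.9] rot [ 0.726 -0.688  0.001 -0.001] j [ 0.02  0.51  0.01 -0.   -1.07  0.03] F [ 0.  -0.7 -0.4] w 70.0
turn first [-0.002 -0.    -0.001]  then shift cm [-47.11   2.28   0.29]
```

>>> {"api": "move_arm", "payload": {"deltas": "-2 0.2 0 0 0 0;-4 0.2 0 0 0 0;-5.5 0.2 0 0 0 0;-5.5 0.2 0 0 0 0;-5.5 0.2 0 0 0 0;-5.5 0.2 0 0 0 0;-5.5 0.2 0 0 0 0;-5.5 0.2 0 0 0 0;-4.1 0.2 0 0 0 0;-2.5 0.2 0 0 0 0;-1 0.2 0 0 0 0;-0.5 0.08 0 0 0 0", "grip": 8.54}}

```text
clock: 12.88
position: [600.3, 321.6, 151.0]
ee_rot: [0.725, -0.688, -0.0, 0.001]
contact_force: [0.9, -0.2, -0.6]
gripper_width: 85.3
```

>>> {"api": "move_arm", "payload": {"deltas": "0 0 1 0 0 0;0 0 2 0 0 0;0 0 2 0 0 0;0 0 0 0 0 0"}}

```text
clock: 13.38
position: [599.7, 319.8, 98.9]
ee_rot: [0.725, -0.689, -0.0, 0.003]
contact_force: [0.3, -0.5, -0.2]
gripper_width: 85.2
```

```bash
python3 - <<'E'
from h import *
for n in('top','side'):
    p=shot(n,n+'4');W=cloud(p)
    P=comp(W,16,32,(600,322),60); print('tin',circ(P),len(P))
    P=comp(W,16,40,(648,-147),40); print('tin b3',circ(P),len(P),np.median(P[:,2]))
plan(600.5,322.5,5.5)
E
```

```text
tin [600.9 320.2  30.3] 700
tin b3 [ 647.5 -147.9   30.1] 733 28.453835730293918
tin [600.7 324.1  31.5] 952
tin b3 [0. 0. 0.] 0 nan
t 13.47 pos [601.1 321.2 101.5] rot [ 0.725 -0.688  0.     0.   ] j [ 0.73  0.58 -0.    0.   -0.99 -0.68] F [-0.2  0.3 -0.1] w 85.6
turn first [-0.    -0.    -0.002]  then shift cm [-0.13  0.05  9.6 ]
  return _methods._mean(a, axis=axis, dtype=dtype,
  ret = ret.dtype.type(ret / rcount)
```

View pics/top4.png

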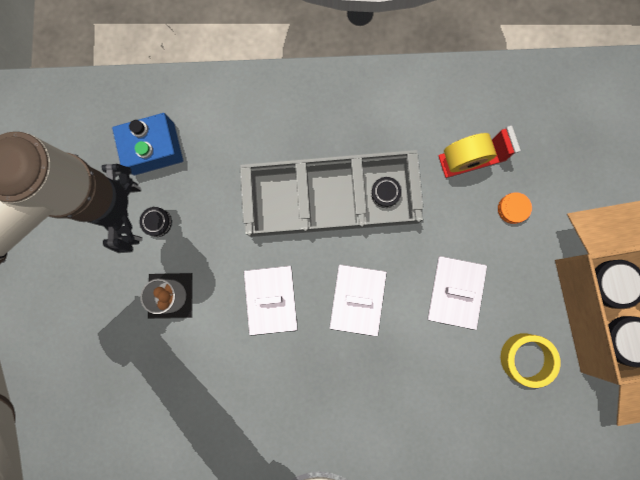

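View pics/side4.png

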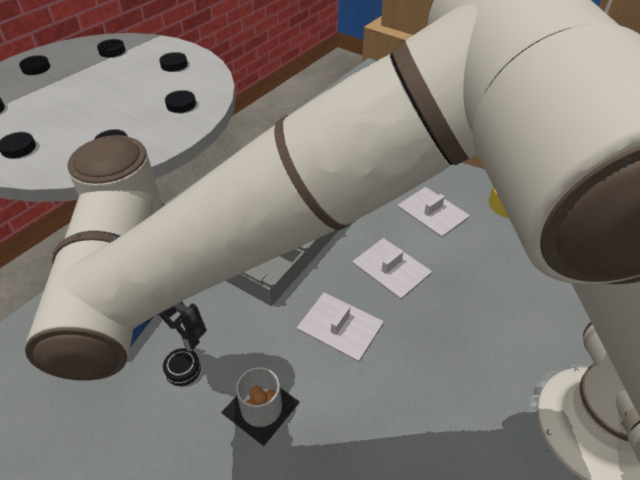

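>>> {"api": "move_arm", "payload": {"deltas": "-0.1 0 1.5 0 0 0;0 0 2.5 0 0 0;0 0 2 0 0 0;0 0 1.5 0 0 0;0 0 1 0 0 0;0 0 0.6 0 0 0;0 0 0.3 0 0 0;0 0 0 0 0 0;0 0 0 0 0 0"}}

```text
clock: 14.6
position: [600.9, 323.3, 7.9]
ee_rot: [0.726, -0.688, 0.0, -0.001]
contact_force: [0.2, -0.5, 0.7]
gripper_width: 85.3
```

>>> {"api": "move_arm", "payload": {"deltas": "0 0 0 0 0 0;0 0 0 0 0 0;0 0 0 0 0 0;0 0 0 0 0 0;0 0 0 0 0 0;0 0 0 0 0 0", "grip": 4}}

```text
clock: 15.35
position: [601.2, 323.5, 8.4]
ee_rot: [0.726, -0.688, 0.0, -0.001]
contact_force: [0.5, 0.3, 5.0]
gripper_width: 57.5
```

>>> {"api": "move_arm", "payload": {"deltas": "0 0 -0.5 0 0 0;0 0 -1.5 0 0 0;0 0 -2.5 0 0 0;0 0 -2.5 0 0 0;0 0 -2.5 0 0 0;0 0 -1.5 0 0 0;0 0 -1 0 0 0;0 0 0 0 0 0;0 0 0 0 0 0"}}

```text
clock: 16.48
position: [600.0, 322.6, 126.1]
ee_rot: [0.726, -0.688, -0.0, 0.001]
contact_force: [0.3, -0.3, -1.4]
gripper_width: 57.5
```

```bash
cat >> h.py <<'E'
_a=np.deg2rad(YAW); EX=np.array([np.cos(_a),np.sin(_a)]);EY=np.array([-np.sin(_a),np.cos(_a)])
C0=np.array([641.7,-37])
def bay(k,dx=0,dy=0): return C0+EY*(110*(2-k)+dy)+EX*dx
E
python3 - <<'E'
from h import *
plan(*bay(1),11.5)
E
```

```text
t 16.48 pos [600.  322.6 126.1] rot [ 0.726 -0.688 -0.     0.001] j [ 0.73  0.56  0.02 -0.   -1.04 -0.68] F [ 0.3 -0.3 -1.4] w 57.5
turn first [ 0.002 -0.001 -0.001]  then shift cm [25.13 -2.22 11.46]
```

>>> {"api": "move_arm", "payload": {"deltas": "1 -0.2 0 0 0 0;2.5 -0.2 0 0 0 0;4 -0.2 0 0 0 0;4.5 -0.2 0 0 0 0;4.5 -0.3 0 0 0 0;4 -0.3 0 0 0 0;2.5 -0.3 0 0 0 0;1.3 -0.3 0 0 0 0;0.6 -0.2 0 0 0 0;0.23 -0.02 0 0 0 0;0 0 0 0 0 0;0 0 0 0 0 0"}}

```text
clock: 17.98
position: [636.0, 74.0, 127.3]
ee_rot: [0.726, -0.688, -0.0, -0.0]
contact_force: [-0.1, -0.2, -1.2]
gripper_width: 57.7
```

```bash
python3 - <<'E'
from h import *
plan(*bay(1),12.8)
E
```

```text
t 17.98 pos [636.   74.  127.3] rot [ 0.726 -0.688 -0.    -0.   ] j [ 0.37  0.49 -0.09 -0.   -0.99 -0.31] F [-0.1 -0.2 -1.2] w 57.7
turn first [0. 0. 0.]  then shift cm [ 0.11  0.03 11.45]
```

>>> {"api": "move_arm", "payload": {"deltas": "0 0 1 0 0 0;0 0 2 0 0 0;0 0 2.5 0 0 0;0 0 2 0 0 0;0 0 1.5 0 0 0;0 0 1 0 0 0;0 0 0.7 0 0 0;0 0 0.4 0 0 0;0 0 0.2 0 0 0;0 0 0 0 0 0;0 0 0 0 0 0"}}

```text
clock: 19.35
position: [636.3, 73.3, 14.7]
ee_rot: [0.726, -0.688, 0.0, -0.0]
contact_force: [-0.3, 0.2, -0.5]
gripper_width: 57.6
```

>>> {"api": "move_arm", "payload": {"deltas": "0 0 0 0 0 0;0 0 0 0 0 0;0 0 0 0 0 0;0 0 -0.5 0 0 0;0 0 -1.5 0 0 0;0 0 -2.5 0 0 0;0 0 -2.5 0 0 0;0 0 -2.5 0 0 0;0 0 -2.5 0 0 0;0 0 -1.5 0 0 0;0 0 -0.5 0 0 0", "grip": 7}}

```text
clock: 20.72
position: [636.4, 73.4, 155.8]
ee_rot: [0.726, -0.688, 0.0, -0.001]
contact_force: [0.8, -0.1, -0.3]
gripper_width: 70.2
```

```bash
python3 - <<'E'
from h import *
plan(450,294.5,150)
E
```

```text
t 20.73 pos [636.4  73.4 155.8] rot [ 0.726 -0.688  0.    -0.001] j [ 0.37  0.47 -0.06 -0.   -1.04 -0.31] F [ 0.8 -0.1 -0.3] w 70.2
turn first [-0.002  0.001 -0.001]  then shift cm [-23.09  17.42   0.58]
```

>>> {"api": "move_arm", "payload": {"deltas": "-2 1.5 0 0 0.1 0;-4 3 0 0 0.1 0;-5 4 0 0 0 0;-5 4 0 0 0 0;-4 3 0 0 0 0;-2 1.4 0 0 0 0;-0.5 0.3 0 0 0 0;0 0 0 0 0 0", "grip": 8.54}}

```text
clock: 21.72
position: [454.5, 282.8, 117.6]
ee_rot: [0.722, -0.685, 0.072, 0.069]
contact_force: [0.4, -0.2, -0.0]
gripper_width: 85.6
```

```bash
python3 - <<'E'
from h import *
plan(450,294.5,150)
for n in('top','side'):
    p=shot(n,n+'5');W=cloud(p)
    P=comp(W,55,85,(449,295),60); print('cup',circ(P),len(P))
    P=comp(W,62,85,(449,295),60); print('cup',circ(P),len(P))
E
```

```text
t 21.73 pos [454.5 282.8 117.6] rot [ 0.722 -0.685  0.072  0.069] j [ 0.93  0.4  -0.35  0.15 -0.98 -0.97] F [ 0.4 -0.2 -0. ] w 85.6
turn first [ 0.001 -0.201 -0.001]  then shift cm [-1.19  0.39 -3.24]
cup [449.7 292.4  33.3] 349
cup [449.7 292.4  33.3] 265
cup [0. 0. 0.] 0
cup [0. 0. 0.] 0
```

View pics/top5.png

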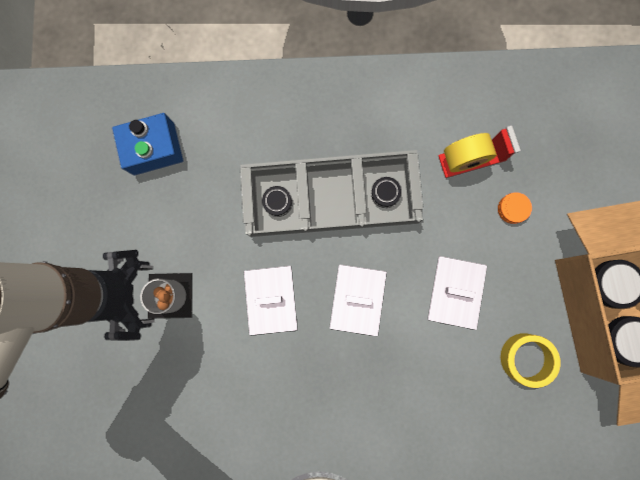

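View pics/side5.png

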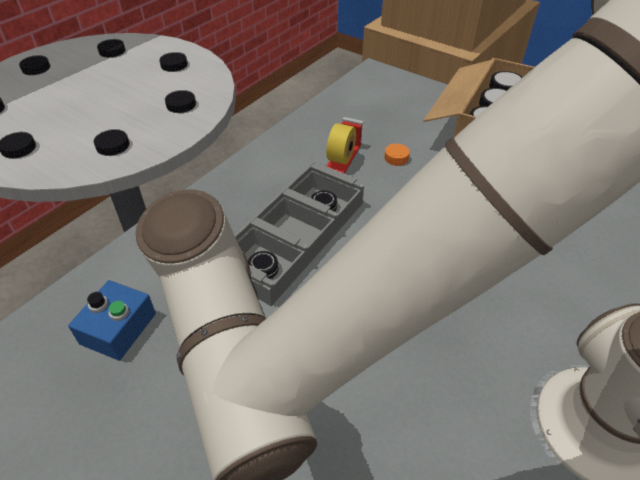

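>>> {"api": "move_arm", "payload": {"deltas": "0 0 -1 0 -0.1 0;0 0 -2 0 -0.1 0;0 0 0 0 0 0.145;0 0 0 0 0 0.145;0 0 0 0 0 0.145;0 0 0 0 0 0.145;0 0 0 0 0 0;0 0 0 0 0 0"}}

```text
clock: 22.82
position: [454.7, 286.5, 147.7]
ee_rot: [-0.499, 0.867, -0.0, -0.0]
contact_force: [-0.2, 0.0, -0.0]
gripper_width: 85.3
```

```bash
python3 - <<'E'
from h import *
plan(450,294.5,39,yaw=-30)
for n in('top','side'):
    p=shot(n,n+'6');W=cloud(p)
    P=comp(W,55,85,(449,295),60); print('cup',circ(P) if len(P) else '',len(P))
    print(proj(p,(449.6,294.5,70)))
E
```

```text
t 22.82 pos [454.7 286.5 147.7] rot [-0.499  0.867 -0.    -0.   ] j [ 0.86  0.32 -0.33  0.   -0.93 -1.39] F [-0.2  0.  -0. ] w 85.3
turn first [ 0.    -0.    -0.002]  then shift cm [-0.46  0.81 10.87]
cup [450.3 292.3  33.3] 351
[156.4 296.4]
cup  0
[257.9 385.1]
```

View pics/top6.png

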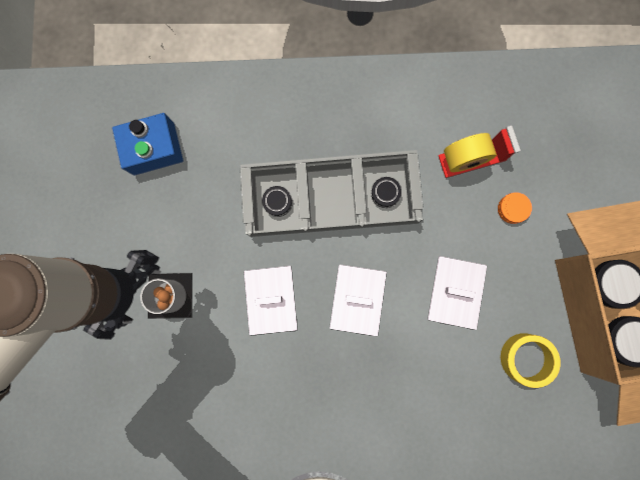

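>>> {"api": "move_arm", "payload": {"deltas": "-0.46 0.81 0 0 0 0;0 0 1 0 0 0;0 0 2 0 0 0;0 0 2.5 0 0 0;0 0 2 0 0 0;0 0 1.5 0 0 0;0 0 1 0 0 0;0 0 0.6 0 0 0;0 0 0.25 0 0 0;0 0 0 0 0 0;0 0 0 0 0 0"}}

```text
clock: 24.3
position: [449.9, 295.3, 39.7]
ee_rot: [-0.499, 0.867, 0.0, 0.0]
contact_force: [-0.3, 0.5, 0.5]
gripper_width: 85.6
```

```bash
python3 - <<'E'
from h import *
plan(450,294.5,39,yaw=-30)
for n in('top','side'):
    p=shot(n,n+'7')
im=cv2.imread('pics/side7.png'); cv2.imwrite('pics/side7z.png',cv2.resize(im[300:460,160:360],None,fx=3,fy=3))
im=cv2.imread('pics/top7.png'); cv2.imwrite('pics/top7z.png',cv2.resize(im[230:350,80:240],None,fx=4,fy=4))
E
```

```text
t 24.3 pos [449.9 295.3  39.7] rot [-0.499  0.867  0.     0.   ] j [ 0.88  0.46 -0.44  0.   -0.67 -1.41] F [-0.3  0.5  0.5] w 85.6
turn first [-0.     0.001 -0.003]  then shift cm [ 0.07 -0.05  0.07]
```

View pics/top7z.png

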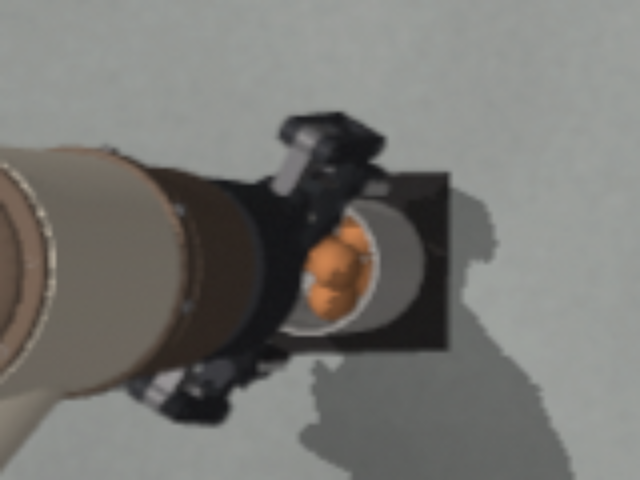

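View pics/side7z.png

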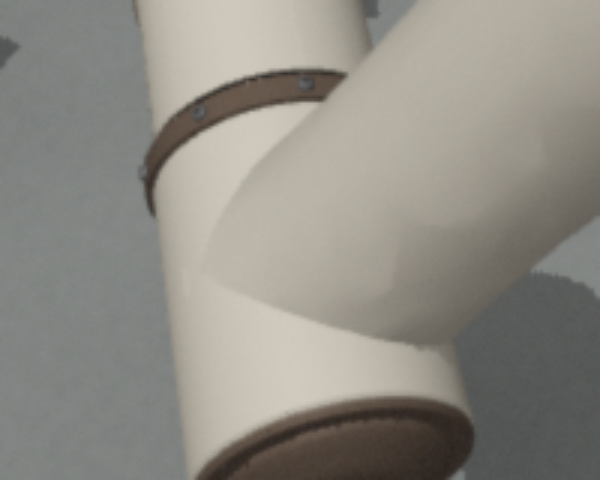

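Fingers straddle the cup. Closing.

>>> {"api": "move_arm", "payload": {"deltas": "0 0 0 0 0 0;0 0 0 0 0 0;0 0 0 0 0 0;0 0 0 0 0 0;0 0 0 0 0 0;0 0 0 0 0 0", "grip": 4.5}}

```text
clock: 25.15
position: [450.2, 295.5, 40.1]
ee_rot: [-0.499, 0.867, 0.0, 0.001]
contact_force: [-1.9, 0.1, 5.9]
gripper_width: 63.6
```

>>> {"api": "move_arm", "payload": {"deltas": "0 0 -0.5 0 0 0;0 0 -1.5 0 0 0;0 0 -2.5 0 0 0;0 0 -3 0 0 0;0 0 -3 0 0 0;0 0 -3 0 0 0;0 0 -2.5 0 0 0;0 0 -1.5 0 0 0;0 0 -0.5 0 0 0;0 0 0 0 0 0;0 0 0 0 0 0"}}

```text
clock: 26.52
position: [449.2, 294.7, 218.1]
ee_rot: [-0.498, 0.867, -0.0, -0.001]
contact_force: [0.1, 0.8, -0.6]
gripper_width: 63.7
```

```bash
python3 - <<'E'
from h import *
for n in('top','side'):
    p=shot(n,n+'8')
# pour: fixed via axis; first hover over bay2 upright
plan(*bay(2),220,yaw=-30)
E
```

```text
t 26.62 pos [449.4 294.8 218.2] rot [-0.499  0.867 -0.    -0.001] j [ 0.88  0.25 -0.23 -0.   -1.1  -1.41] F [ 0.2  0.1 -1.2] w 63.4
turn first [ 0.    -0.002 -0.003]  then shift cm [ 19.12 -33.24  -0.18]
```

View pics/top8.png

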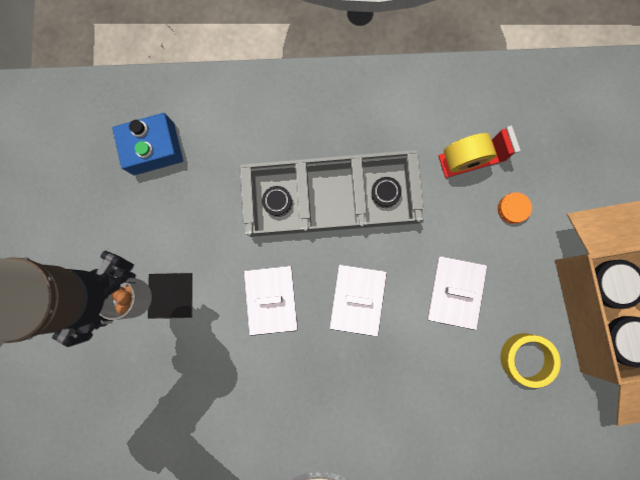

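```bash
python3 - <<'E'
from h import *
plan(663.7,3,200,yaw=-30)
im=cv2.imread('pics/top8.png'); p=eyes.get_image('top'); W=cloud(p); im=p['pixels']
m=(im.max(2)<60); m[:265]=0;m[325:]=0;m[:,:143]=0;m[:,200:]=0
P=W[m];P=P[abs(P[:,2])<15];print('mat',rect(P),np.median(P[:,2]))
E
```

```text
t 26.62 pos [449.4 294.8 218.2] rot [-0.499  0.867 -0.    -0.001] j [ 0.88  0.25 -0.23 -0.   -1.1  -1.41] F [ 0.2  0.1 -1.2] w 63.4
turn first [ 0.    -0.002 -0.003]  then shift cm [ 14.56 -33.15   1.82]
mat (array([451.1, 293.1]), array([88.4, 89.7]), 0.1) 2.1463403505439373
```

>>> {"api": "move_arm", "payload": {"deltas": "0.3 -0.7 0 0 0 0;0.8 -1.8 0 0 0 0;1.3 -3 0 0 0 0;1.8 -4.1 0 0 0 0;2 -4.6 0 0 0 0;2 -4.6 0 0 0 0;2 -4.6 0 0 0 0;1.6 -3.6 0.4 0 0 0;1.2 -2.8 0.5 0 0 0;0.8 -1.9 0.4 0 0 0;0.5 -1 0.3 0 0 0;0.26 -0.45 0.2 0 0 0"}}

```text
clock: 28.18
position: [663.0, 2.2, 200.9]
ee_rot: [-0.498, 0.867, 0.0, -0.0]
contact_force: [0.3, 0.3, -1.1]
gripper_width: 63.9
```

>>> {"api": "move_arm", "payload": {"deltas": "0 0 0 0 -0.05 0;0 0 0 0 -0.1 0;0 0 0 0 -0.1 0;0 0 0 0 -0.1 0;0 0 0 0 -0.1 0;0 0 0 0 -0.1 0;0 0 0 0 -0.05 0;0 0 0 0 0 0;0 0 0 0 0 0"}}

```text
clock: 29.3
position: [663.0, 3.1, 201.6]
ee_rot: [-0.477, 0.828, 0.147, 0.256]
contact_force: [1.0, 0.2, -0.9]
gripper_width: 63.9
```

```bash
python3 - <<'E'
from h import *
plan(663.7,3,200,yaw=-30)
for n in('top','side'): p=shot(n,n+'9')
E
```

```text
t 29.3 pos [663.    3.1 201.6] rot [-0.477  0.828  0.147  0.256] j [-0.02  0.4   0.04 -0.63 -1.   -0.21] F [ 1.   0.2 -0.9] w 63.9
turn first [-0.001  0.599 -0.002]  then shift cm [-0.03 -0.07  0.16]
```

View pics/top9.png

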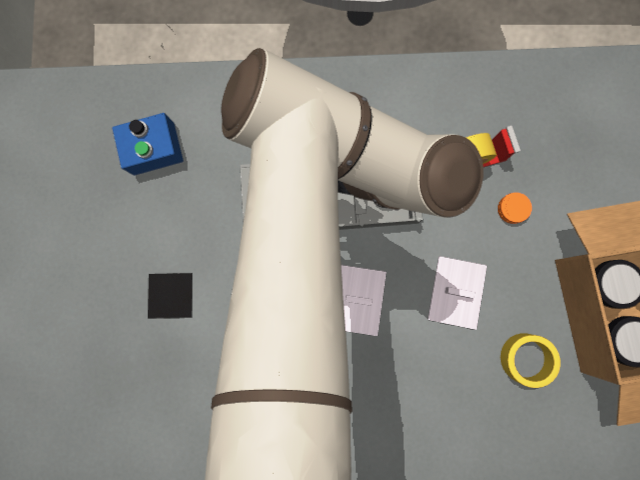

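View pics/side9.png

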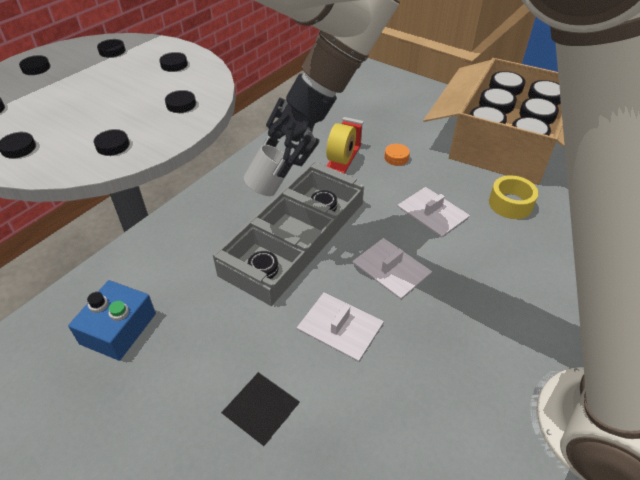

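>>> {"api": "move_arm", "payload": {"deltas": "0 0 0 0 -0.05 0;0 0 0 0 -0.1 0;0 0 0 0 -0.1 0;0 0 0 0 -0.1 0;0 0 0 0 -0.05 0;0 0 0 0 0 0;0 0 0 0 0 0"}}

```text
clock: 30.28
position: [663.3, 2.9, 201.6]
ee_rot: [-0.438, 0.761, 0.239, 0.415]
contact_force: [0.3, 0.3, -0.4]
gripper_width: 63.9
```

```bash
python3 - <<'E'
from h import *
plan(663.7,3,200,yaw=-30)
for n in('top','side'): p=shot(n,n+'10')
E
```

```text
t 30.27 pos [663.3   2.9 201.6] rot [-0.438  0.761  0.239  0.415] j [-0.26  0.46  0.03 -1.11 -1.13  0.24] F [ 0.3  0.3 -0.4] w 63.9
turn first [-0.002  0.999 -0.002]  then shift cm [-0.03 -0.03  0.16]
```

View pics/side10.png

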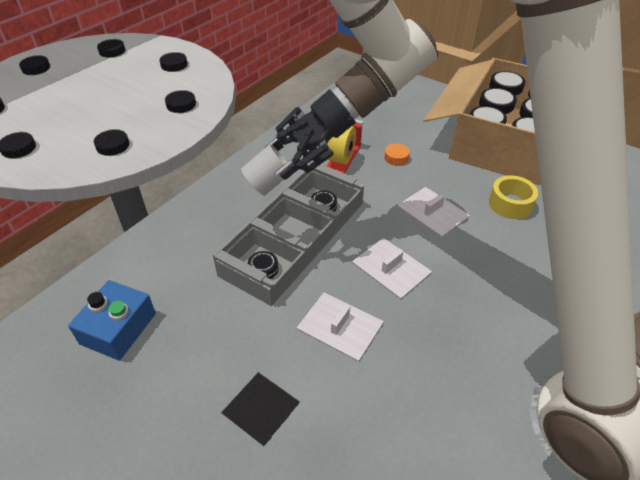

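View pics/top10.png

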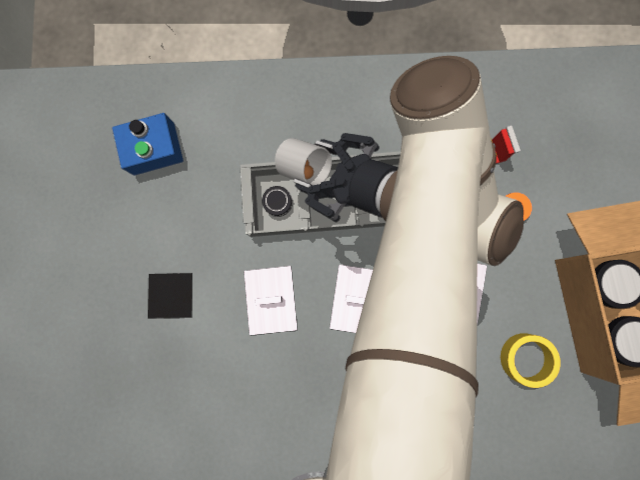

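>>> {"api": "move_arm", "payload": {"deltas": "0.5 0 0.32 0 0 0;0.9 0 0.58 0 0 0;0.6 0 0.4 0 -0.05 0;0.2 0 0.13 0 -0.05 0;0 0 0 0 -0.07 0;0 0 0 0 -0.07 0;0 0 0 0 -0.07 0;0 0 0 0 -0.07 0;0 0 0 0 -0.07 0;0 0 0 0 -0.05 0;0 0 0 0 0 0;0 0 0 0 0 0"}}

```text
clock: 31.88
position: [663.3, 2.7, 174.8]
ee_rot: [-0.365, 0.635, 0.34, 0.591]
contact_force: [0.6, -0.1, -0.9]
gripper_width: 63.9
```

```bash
python3 - <<'E'
from h import *
plan(663.7,3,175,yaw=-30)
for n in('top','side'): p=shot(n,n+'11')
E
```

```text
t 31.88 pos [663.3   2.7 174.8] rot [-0.365  0.635  0.34   0.591] j [-0.46  0.69 -0.03 -1.56 -1.47  0.72] F [ 0.6 -0.1 -0.9] w 63.9
turn first [-0.003  1.499 -0.002]  then shift cm [-0.04 -0.02 -0.02]
```

View pics/side11.png

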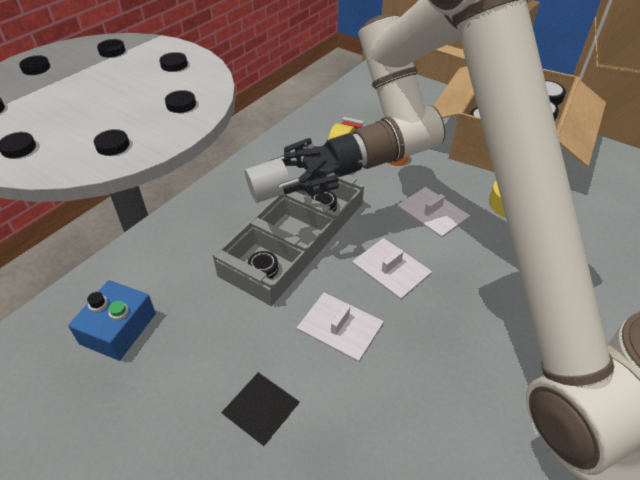

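View pics/top11.png

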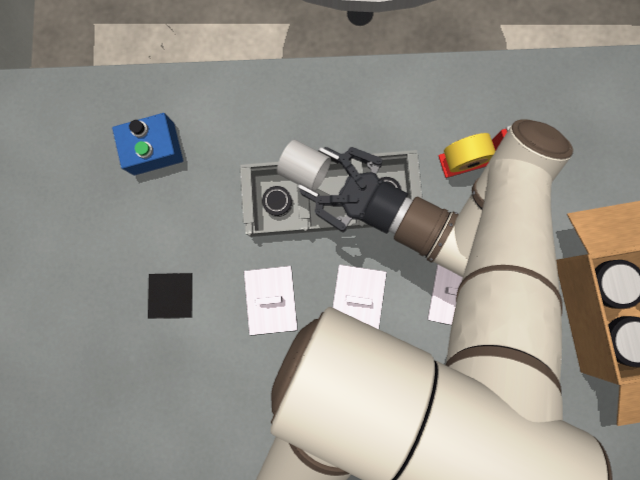

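>>> {"api": "move_arm", "payload": {"deltas": "0.5 0 0 0 0 0;0.7 0 0 0 0 0;0.3 0 0 0 -0.03 0;0 0 0 0 -0.04 0;0 0 0 0 -0.04 0;0 0 0 0 -0.04 0;0 0 0 0 -0.03 0;0 0 0 0 0 0;0 0 0 0 0 0;0 0 0 0 0 0"}}

```text
clock: 33.22
position: [662.7, 1.9, 160.6]
ee_rot: [-0.333, 0.578, 0.371, 0.646]
contact_force: [-0.3, -0.5, -0.2]
gripper_width: 63.8
```

```bash
python3 - <<'E'
from h import *
plan(663.7,3,175,yaw=-30)
for n in('top','side'): p=shot(n,n+'12')
a=cv2.imread('pics/side12.png');b=cv2.imread('pics/top12.png')
cv2.imwrite('pics/z12.png',np.hstack([cv2.resize(a[120:320,190:390],(400,400)),cv2.resize(b[110:270,220:420],(400,320))[:400].copy() if 0 else cv2.resize(b[90:290,230:430],(400,400))]))
E
```

```text
t 33.23 pos [662.7   1.9 160.6] rot [-0.333  0.578  0.371  0.646] j [-0.49  0.81 -0.03 -1.67 -1.63  0.84] F [-0.3 -0.5 -0.2] w 63.8
turn first [-4.00e-03  1.68e+00 -1.00e-03]  then shift cm [-0.15 -0.03 -1.44]
```

View pics/z12.png

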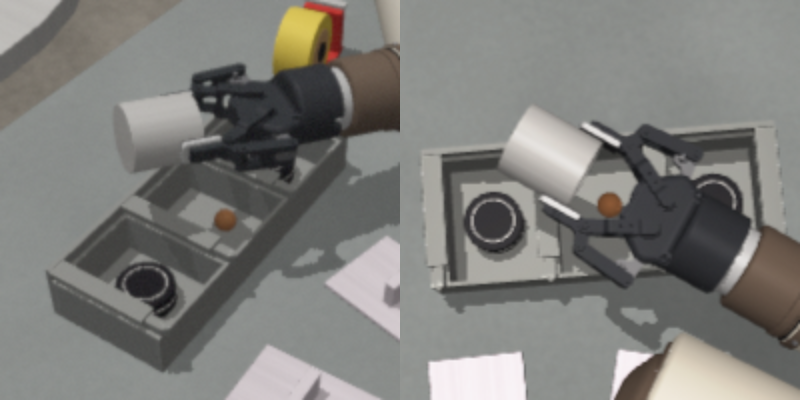

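One ball has landed in bay 2, near the front right of the middle bay. I'll keep tilting slowly.

>>> {"api": "move_arm", "payload": {"deltas": "0 0 0 0 0 0;0 0 0 0 0 0;0 0 0 0 -0.03 0;0 0 0 0 -0.03 0;0 0 0 0 -0.04 0;0 0 0 0 0 0;0 0 0 0 0 0;0 0 0 0 0 0;0 0 0 0 0 0;0 0 0 0 0 0"}}

```text
clock: 34.58
position: [662.6, 1.9, 160.3]
ee_rot: [-0.314, 0.546, 0.387, 0.674]
contact_force: [-0.7, -0.2, -0.4]
gripper_width: 63.5
```

```bash
cat > z.py <<'E'
from h import *
import sys
k=sys.argv[1]
plan(663.7,3,175,yaw=-30)
for n in('top','side'): p=shot(n,n+k)
a=cv2.imread('pics/side%s.png'%k);b=cv2.imread('pics/top%s.png'%k)
cv2.imwrite('pics/z%s.png'%k,np.hstack([cv2.resize(a[120:320,190:390],(400,400)),cv2.resize(b[90:290,230:430],(400,400))]))
E
python3 z.py 13
```

```text
t 34.58 pos [662.6   1.9 160.3] rot [-0.314  0.546  0.387  0.674] j [-0.49  0.87 -0.02 -1.73 -1.71  0.88] F [-0.7 -0.2 -0.4] w 63.5
turn first [-0.003  1.78  -0.002]  then shift cm [-0.15 -0.04 -1.47]
```

View pics/z13.png

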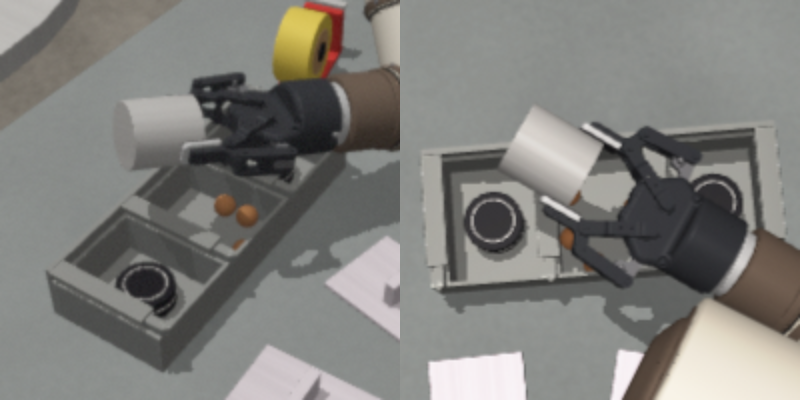

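>>> {"api": "move_arm", "payload": {"deltas": "0 0 0 0 -0.03 0;0 0 0 0 -0.04 0;0 0 0 0 -0.04 0;0 0 0 0 0 0;0 0 0 0 0 0;0 0 0 0 0 0;0 0 0 0 0 0;0 0 0 0 0 0;0 0 0 0 0 0;0 0 0 0 0 0"}}

```text
clock: 35.92
position: [662.7, 1.8, 160.2]
ee_rot: [-0.292, 0.508, 0.404, 0.703]
contact_force: [-1.1, -0.3, 0.0]
gripper_width: 64.1
```

```bash
python3 z.py 14
```

```text
t 35.92 pos [662.7   1.8 160.2] rot [-0.292  0.508  0.404  0.703] j [-0.5   0.93 -0.02 -1.79 -1.81  0.92] F [-1.1 -0.3  0. ] w 64.1
turn first [-0.004  1.89  -0.002]  then shift cm [-0.16 -0.03 -1.48]
```

View pics/z14.png

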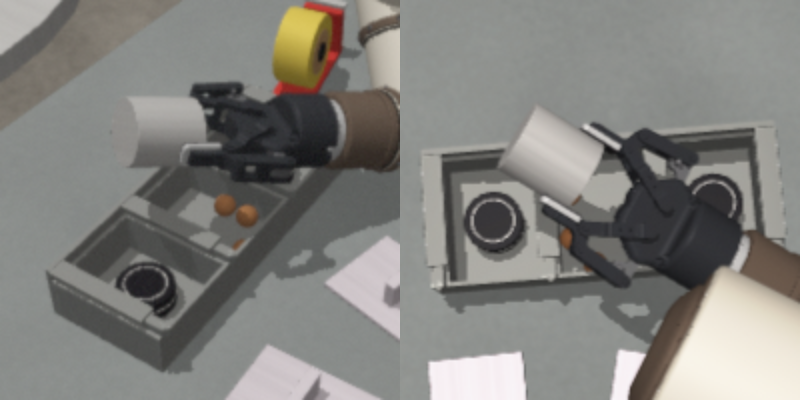

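View pics/side14.png

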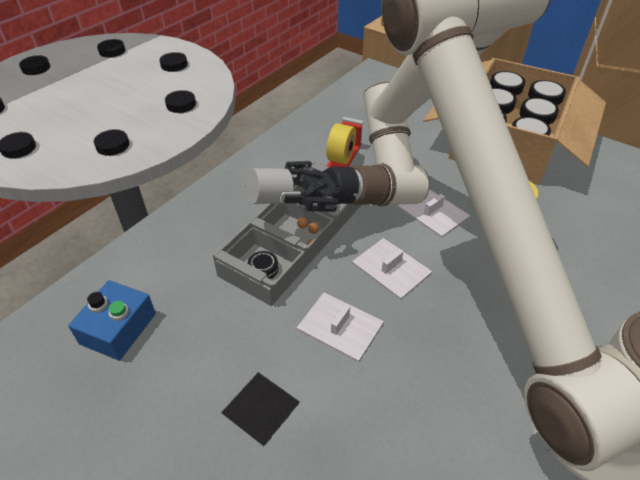

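>>> {"api": "move_arm", "payload": {"deltas": "-0.6 0 0.2 0 0 0;-1.5 0 0.5 0 0 0;-1.5 0 0.5 0 0 0;-1.5 0 0.5 0 0 0;-0.6 0 0.2 0 0 0;0 0 0 0 0 0;0 0 0 0 0 0"}}

```text
clock: 36.9
position: [662.6, 2.0, 219.6]
ee_rot: [-0.292, 0.508, 0.404, 0.702]
contact_force: [0.3, -0.3, -0.7]
gripper_width: 63.5
```

```bash
python3 z.py 15
```

```text
t 36.9 pos [662.6   2.  219.6] rot [-0.292  0.508  0.404  0.702] j [-0.5   0.82 -0.03 -1.8  -1.79  0.83] F [ 0.3 -0.3 -0.7] w 63.5
turn first [-0.002  1.89  -0.003]  then shift cm [-0.14 -0.05  4.46]
```

View pics/z15.png

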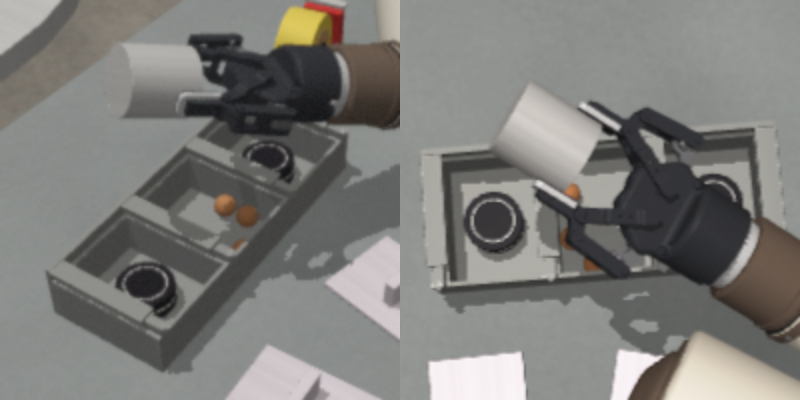

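>>> {"api": "move_arm", "payload": {"deltas": "0 0 0 0 0.1 0;0 0 0 0 0.15 0;0 0 0 0 0.15 0;0 0 0 0 0.15 0;0 0 0 0 0.15 0;0 0 0 0 0.15 0;0 0 0 0 0.15 0;0 0 0 0 0.15 0;0 0 0 0 0.15 0;0 0 0 0 0.15 0;0 0 0 0 0.15 0;0 0 0 0 0.15 0"}}

```text
clock: 38.5
position: [662.1, 2.4, 219.8]
ee_rot: [-0.497, 0.865, 0.034, 0.058]
contact_force: [-0.8, -0.4, -1.7]
gripper_width: 64.0
```

>>> {"api": "move_arm", "payload": {"deltas": "0 0 0 0 0.14 0;0 0 0 0 0.05 0;0 0 0 0 0 0;0 0 0 0 0 0"}}

```text
clock: 39.0
position: [662.3, 1.2, 220.1]
ee_rot: [-0.498, 0.867, -0.012, -0.021]
contact_force: [-0.3, -0.0, -1.3]
gripper_width: 64.1
```

```bash
python3 - <<'E'
from h import *
plan(450.5,295.8,150,yaw=-30)
E
```

```text
t 39.0 pos [662.3   1.2 220.1] rot [-0.498  0.867 -0.012 -0.021] j [ 0.26  0.47  0.1   0.04 -1.24 -0.8 ] F [-0.3 -0.  -1.3] w 64.1
turn first [ 0.001 -0.049 -0.005]  then shift cm [-14.92  33.07   7.01]
```

>>> {"api": "move_arm", "payload": {"deltas": "-0.3 0.7 0 0 -0.05 0;-1 2.2 0 0 0 0;-2 4.4 0 0 0 0;-2.3 5.1 0 0 0 0;-2.3 5.1 0 0 0 0;-2.3 5.1 0 0 0 0;-2.3 5.1 0 0 0 0;-1.3 2.9 0 0 0 0;-0.7 1.6 0 0 0 0;-0.3 0.7 0 0 0 0;-0.1 0.17 0 0 0 0;0 0 0 0 0 0"}}

```text
clock: 40.5
position: [452.2, 296.4, 219.9]
ee_rot: [-0.498, 0.867, -0.0, -0.0]
contact_force: [0.3, -0.3, -0.2]
gripper_width: 63.6
```

```bash
python3 - <<'E'
from h import *
plan(450.5,295.8,41,yaw=-30)
for n in('top','side'): p=shot(n,n+'16')
b=cv2.imread('pics/top16.png')
cv2.imwrite('pics/z16.png',cv2.resize(b[140:330,70:430],None,fx=2.2,fy=2.2))
E
```

```text
t 40.5 pos [452.2 296.4 219.9] rot [-0.498  0.867 -0.    -0.   ] j [ 0.88  0.25 -0.22  0.   -1.1  -1.41] F [ 0.3 -0.3 -0.2] w 63.6
turn first [ 0.    -0.    -0.005]  then shift cm [ 0.14  0.12 17.89]
```

View pics/z16.png

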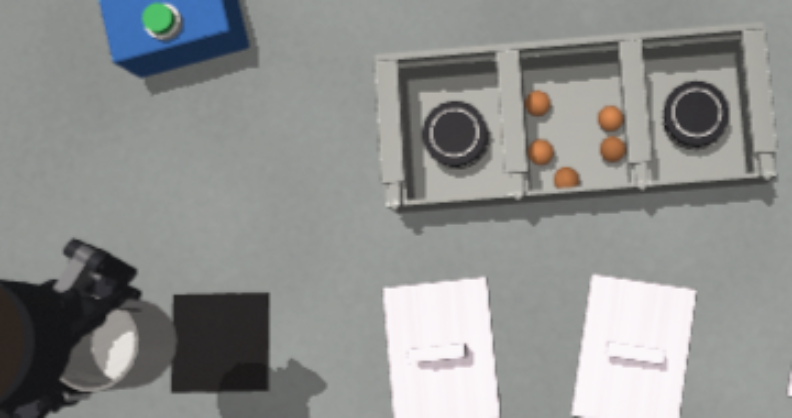

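All five balls are in the middle bay, a tin is in each outer bay, and the cup is empty. Next I'll return the cup to the mat.

>>> {"api": "move_arm", "payload": {"deltas": "0.14 0.12 1 0 0 0;0 0 2.5 0 0 0;0 0 3.5 0 0 0;0 0 3.5 0 0 0;0 0 2.5 0 0 0;0 0 2 0 0 0;0 0 1.3 0 0 0;0 0 0.8 0 0 0;0 0 0.4 0 0 0;0 0 0.3 0 0 0;0 0 0 0 0 0;0 0 0 0 0 0"}}

```text
clock: 42.1
position: [450.2, 296.7, 42.4]
ee_rot: [-0.499, 0.867, 0.0, 0.0]
contact_force: [0.1, -0.0, -0.4]
gripper_width: 63.9
```

>>> {"api": "move_arm", "payload": {"deltas": "0 0 0 0 0 0;0 0 0 0 0 0"}}

```text
clock: 42.35
position: [450.1, 296.5, 42.1]
ee_rot: [-0.499, 0.867, 0.0, 0.0]
contact_force: [0.6, -0.1, -0.2]
gripper_width: 63.5
```

>>> {"api": "move_arm", "payload": {"deltas": "0 0 0.15 0 0 0;0 0 0 0 0 0;0 0 0 0 0 0"}}

```text
clock: 42.72
position: [450.0, 296.5, 40.4]
ee_rot: [-0.499, 0.867, -0.0, -0.0]
contact_force: [-0.4, 0.4, -1.0]
gripper_width: 64.0
```

>>> {"api": "move_arm", "payload": {"deltas": "0 0 0 0 0 0;0 0 0 0 0 0;0 0 0 0 0 0;0 0 0 0 0 0;0 0 -0.5 0 0 0;0 0 -1.5 0 0 0;0 0 -3 0 0 0;0 0 -4 0 0 0;0 0 -4 0 0 0;0 0 -3 0 0 0;0 0 -1.5 0 0 0;0 0 -0.5 0 0 0", "grip": 8.54}}

```text
clock: 44.22
position: [450.0, 296.5, 221.4]
ee_rot: [-0.498, 0.867, 0.0, 0.001]
contact_force: [0.6, -0.0, -1.0]
gripper_width: 85.1
```

```bash
python3 - <<'E'
from h import *
for n in('top','side'):
    p=shot(n,n+'17');W=cloud(p)
    P=comp(W,55,85,(449,295),60); print('cup',circ(P) if len(P) else '',len(P))
    for c in [(434,-87),(437,90),(444,-278)]:
        P=comp(W,28,42,c,60); print('rib',rect(P) if len(P) else '')
plan(437.5,90,140,yaw=4.7)
E
```

```text
cup [449.6 294.5  33.6] 343
rib (array([434.7, -86.1]), array([49.1, 11.9]), 80.1)
rib (array([437.9,  87.8]), array([11.9, 49.5]), 5.1)
rib (array([ 445.4, -281.4]), array([49.7, 11.9]), 77.4)
cup [447.5 298.7  32.9] 426
rib (array([429.5, -76.6]), array([43.3, 10.1]), 68.5)
rib (array([437. ,  91.9]), array([13. , 51.1]), 5.1)
rib 
t 44.33 pos [449.8 296.3 220.1] rot [-0.498  0.867  0.    -0.   ] j [ 0.88  0.25 -0.22 -0.   -1.1  -1.41] F [-1.   0.2  0.5] w 85.2
turn first [ 0.001 -0.    -0.609]  then shift cm [20.46  2.91  8.01]
```

View pics/top17.png

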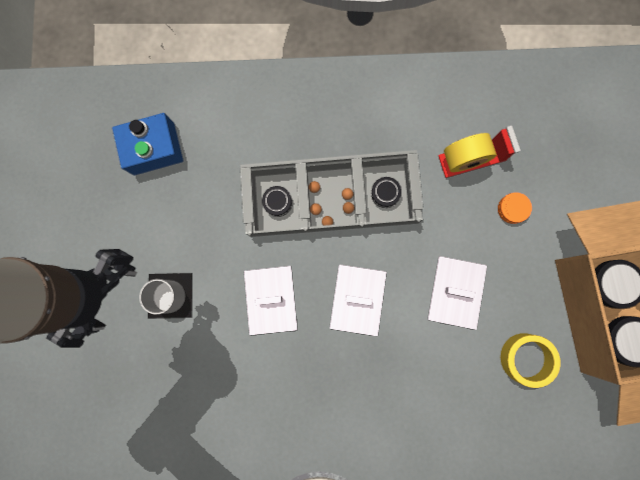

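```bash
cat >> h.py <<'E'
def planep(p,uv,z):
    uv=np.asarray(uv,float); d=np.stack([(uv[:,0]-p['cx'])/p['fx'],-(uv[:,1]-p['cy'])/p['fy'],-np.ones(len(uv))],1)
    d=R.from_quat(p['orientation']).apply(d); o=np.array(p['origin']); return o+d*((z-o[2])/d[:,2])[:,None]
def slabs(p,z=6,area=(1500,8000)):
    im=p['pixels']; m=((im.min(2)>195)).astype(np.uint8)
    m=cv2.morphologyEx(m,cv2.MORPH_CLOSE,np.ones((5,5)))
    out=[]
    for c in cv2.findContours(m,cv2.RETR_EXTERNAL,cv2.CHAIN_APPROX_NONE)[0]:
        if area[0]<cv2.contourArea(c)<area[1]:
            P=planep(p,c[:,0,:],z); out.append(rect(P)); print('slab',*out[-1])
    return out
E
python3 - <<'E'
from h import *
p=shot('top'); slabs(p)
im=p['pixels']; print(im[300,290],im[280,270],im[375,300])
p=shot('side'); slabs(p)
E
```

```text
slab [438.   89.4] [127.2  95.5] 4.8
slab [434.9 -85.4] [ 95.3 127.3] 80.2
slab [ 445.7 -281.2] [ 95.4 127.4] 77.5
[247 245 250] [246 243 249] [142 145 142]
```

```bash
python3 - <<'E'
from h import *
p=shot('top'); W=cloud(p)
m=((W[...,2]>50)&(W[...,2]<80)&(abs(W[...,0]-641)<110)&(abs(W[...,1]+38)<200)).astype(np.uint8)
v,u=np.nonzero(m); print(rect(planep(p,np.stack([u,v],1),64)))
# profile along case y at lips: dx in [-20,40]
Q=planep(p,np.stack([u,v],1),64)[:,:2]-C0
lx=Q@EX; ly=Q@EY
# higher-res: gray gradient along case y lines at z=64
g=cv2.cvtColor(p['pixels'],cv2.COLOR_BGR2GRAY).astype(np.float32)
Rt=R.from_quat(p['orientation'])
ys=np.arange(-190,190,0.5); acc=0
for dx in np.arange(-30,45,5):
    X=np.array([[*(C0+EX*dx+EY*y),64] for y in ys]); c=Rt.inv().apply(X-p['origin'])
    uu=(p['cx']+p['fx']*c[:,0]/-c[:,2]).astype(np.float32); vv=(p['cy']+p['fy']*c[:,1]/c[:,2]).astype(np.float32)
    acc=acc+cv2.remap(g,uu[None],vv[None],cv2.INTER_LINEAR)[0]
d=np.gradient(cv2.GaussianBlur(acc[None],(9,1),0)[0])
i=np.where((abs(d)>abs(np.roll(d,1)))&(abs(d)>abs(np.roll(d,-1)))&(abs(d)>12))[0]
print([(ys[k],round(float(d[k]))) for k in i])
E
```

```text
(array([640.1, -38.2]), array([140.2, 343.6]), 3.1)
[(np.float64(-175.0), -14), (np.float64(-172.0), 40), (np.float64(-152.0), -162), (np.float64(-144.5), 170), (np.float64(-134.0), -86), (np.float64(-127.5), 35), (np.float64(-124.0), -47), (np.float64(-114.0), -18), (np.float64(-88.5), 40), (np.float64(-85.5), -41), (np.float64(-78.5), 90), (np.float64(-69.0), -92), (np.float64(-64.5), 126), (np.float64(-45.0), -131), (np.float64(-41.5), 50), (np.float64(-21.5), 41), (np.float64(19.0), -51), (np.float64(33.0), -43), (np.float64(40.5), -40), (np.float64(43.5), 197), (np.float64(62.5), -40), (np.float64(66.5), 13), (np.float64(75.0), -68), (np.float64(83.0), 37), (np.float64(87.0), -28), (np.float64(95.5), -19), (np.float64(110.0), 18), (np.float64(122.5), 46), (np.float64(129.5), 35), (np.float64(133.5), -46), (np.float64(143.0), -86), (np.float64(151.5), 212), (np.float64(170.5), -55)]
```

>>> {"api": "move_arm", "payload": {"deltas": "0 0 0 0 0 -0.15;0 0 0 0 0 -0.15;0 0 0 0 0 -0.15;0 0 0 0 0 -0.16;2 0.4 0 0 0 0;4 0.6 0 0 0 0;4.5 0.6 0 0 0 0;4.5 0.6 0 0 0 0;3 0.5 1 0 0 0;1.5 0.2 2 0 0 0;0.5 0.1 2 0 0 0;0.4 0 2 0 0 0", "grip": 5}}

```text
clock: 45.98
position: [436.1, 89.1, 149.5]
ee_rot: [0.735, -0.678, -0.0, 0.0]
contact_force: [0.3, 0.1, 0.9]
gripper_width: 49.6
```

>>> {"api": "move_arm", "payload": {"deltas": "0 0 0 0 0 0;0 0 0 0 0 0;0 0 0 0 0 0"}}

```text
clock: 46.35
position: [437.5, 91.0, 151.3]
ee_rot: [0.736, -0.677, 0.0, -0.001]
contact_force: [0.6, -0.0, 0.1]
gripper_width: 49.7
```

```bash
python3 - <<'E'
from h import *
plan(437.7,90.8,12.5,yaw=4.8)
slabs(shot('top'));
for n in('top','side'): shot(n,n+'18')
E
```

```text
t 46.35 pos [437.5  91.  151.3] rot [ 0.736 -0.677  0.    -0.001] j [ 0.57  0.16 -0.53  0.   -0.88 -0.49] F [ 0.6 -0.   0.1] w 49.7
turn first [-0.002  0.001 -0.001]  then shift cm [ 0.02 -0.02 13.88]
slab [236.4 498.7] [140.9 203.3] 35.0
slab [352.2 357.7] [104.3 136.2] 31.3
slab [434.9 -85.5] [ 95.4 127.3] 80.3
slab [ 445.7 -281.3] [ 95.5 127.3] 77.3
```

View pics/side18.png

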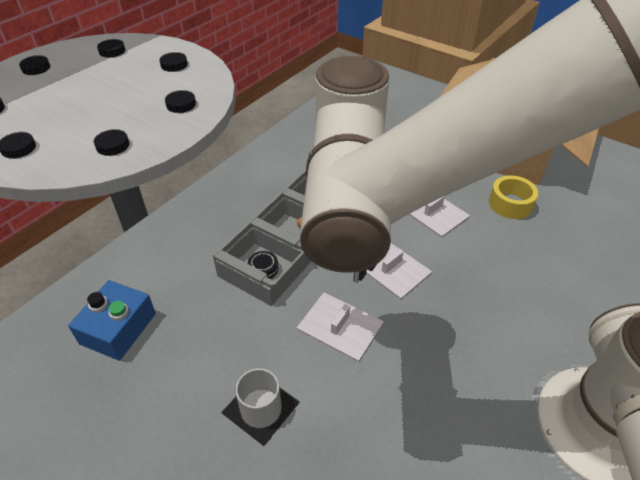

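>>> {"api": "move_arm", "payload": {"deltas": "0 0 1 0 0 0;0 0 2.5 0 0 0;0 0 3 0 0 0;0 0 2.5 0 0 0;0 0 2 0 0 0;0 0 1.2 0 0 0;0 0 0.8 0 0 0;0 0 0.5 0 0 0;0 0 0.3 0 0 0;0 0 0 0 0 0;0 0 0 0 0 0"}}

```text
clock: 47.88
position: [437.3, 90.8, 12.8]
ee_rot: [0.736, -0.677, 0.0, -0.0]
contact_force: [-0.4, 0.5, -0.6]
gripper_width: 49.8
```

>>> {"api": "move_arm", "payload": {"deltas": "0 0 0 0 0 0;0 0 0 0 0 0;0 0 0 0 0 0;0 0 0 0 0 0;0 0 0 0 0 0;0 0 0 0 0 0;0 0 0 0 0 0", "grip": 0.5}}

```text
clock: 48.75
position: [437.3, 90.8, 12.8]
ee_rot: [0.736, -0.677, 0.0, -0.0]
contact_force: [-1.3, 1.0, 5.4]
gripper_width: 10.9
```

```bash
python3 - <<'E'
from h import *
plan(437.7,90.8,12.5,yaw=4.8)
E
```

```text
t 48.75 pos [437.3  90.8  12.8] rot [ 0.736 -0.677  0.    -0.   ] j [ 0.57  0.39 -0.68  0.   -0.49 -0.49] F [-1.3  1.   5.4] w 10.9
turn first [-0.001  0.    -0.   ]  then shift cm [ 0.01 -0.04  0.03]
```

```bash
cat >> h.py <<'E'
CT=C0-EY*1.0
def cov(k,dx,delta): return CT+EY*110*(2-k)+EX*dx+np.array(delta)
E
python3 - <<'E'
from h import *
plan(*cov(1,-155,(-.7,1.4)),65.3)
E
```

```text
t 48.75 pos [437.3  90.8  12.8] rot [ 0.736 -0.677  0.    -0.   ] j [ 0.57  0.39 -0.68  0.   -0.49 -0.49] F [-1.3  1.   5.4] w 10.9
turn first [-0.001  0.     0.029]  then shift cm [ 2.83 -4.15 -5.25]
```

>>> {"api": "move_arm", "payload": {"deltas": "0 0 -0.5 0 0 0;0 0 -1.2 0 0 0;0 0 -1.5 0 0 0;0 0 -1.2 0 0 0;0 0 -0.6 0 0 0;0 0 -0.25 0 0 0.029;0.3 -0.5 0 0 0 0;0.8 -1.2 0 0 0 0;1 -1.4 0 0 0 0;0.5 -0.7 0 0 0 0;0.23 -0.35 0 0 0 0;0 0 0 0 0 0"}}

```text
clock: 50.25
position: [480.1, 64.3, 64.8]
ee_rot: [0.726, -0.688, -0.0, 0.0]
contact_force: [0.0, -0.7, -1.2]
gripper_width: 11.2
```

>>> {"api": "move_arm", "payload": {"deltas": "0 0 0 0 0 0;0 0 0 0 0 0"}}

```text
clock: 50.5
position: [479.7, 64.8, 65.0]
ee_rot: [0.726, -0.688, -0.0, 0.0]
contact_force: [0.1, -0.8, -1.4]
gripper_width: 11.2
```

```bash
python3 - <<'E'
from h import *
plan(*cov(1,-155,(-.7,1.4)),65.3)
for n in('top','side'): shot(n,n+'19')
a=cv2.imread('pics/side19.png');b=cv2.imread('pics/top19.png')
cv2.imwrite('pics/z19.png',np.hstack([cv2.resize(a[180:380,200:400],(400,400)),cv2.resize(b[140:340,200:400],(400,400))]))
E
```

```text
t 50.5 pos [479.7  64.8  65. ] rot [ 0.726 -0.688 -0.     0.   ] j [ 0.47  0.35 -0.55 -0.   -0.68 -0.42] F [ 0.1 -0.8 -1.4] w 11.2
turn first [0. 0. 0.]  then shift cm [-0.   -0.06 -0.03]
```

View pics/z19.png

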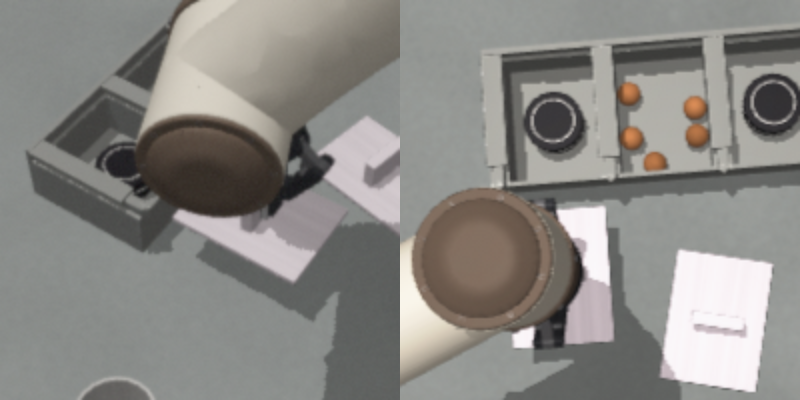

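```bash
cat >> h.py <<'E'
def edge(p,k,z,side=-1,lo=170):
    "slab right(-1)/left edge positions in CT frame relative to bay k centre, at several dx"
    im=p['pixels']; Rt=R.from_quat(p['orientation']); g=im.min(2).astype(np.float32); res=[]
    for dx in np.arange(-225,-75,8):
        ys=np.arange(20,75,0.5)*side
        X=np.array([[*(CT+EX*dx+EY*(110*(2-k)+y)),z] for y in ys]); c=Rt.inv().apply(X-p['origin'])
        uu=(p['cx']+p['fx']*c[:,0]/-c[:,2]).astype(np.float32); vv=(p['cy']+p['fy']*c[:,1]/c[:,2]).astype(np.float32)
        l=cv2.GaussianBlur(cv2.remap(g,uu[None],vv[None],cv2.INTER_LINEAR),(5,1),0)[0]
        d=np.gradient(l); j=np.argmin(d); res.append((int(dx),float(ys[j]),int(d[j])))
    return res
E
python3 - <<'E'
from h import *
p=shot('top'); print(edge(p,1,58))
E
```

```text
[(-225, -28.0, 0), (-217, -47.5, -15), (-209, -48.0, -15), (-201, -48.5, -10), (-193, -47.0, -12), (-185, -48.0, -16), (-177, -48.5, -13), (-169, -47.0, -14), (-161, -47.5, -30), (-153, -48.0, -29), (-145, -47.5, -18), (-137, -47.5, -30), (-129, -48.0, -32), (-121, -48.5, -20), (-113, -47.0, -21), (-105, -47.5, -23), (-97, -48.5, -17), (-89, -62.5, -7), (-81, -59.5, 0)]
```

>>> {"api": "move_arm", "payload": {"deltas": "0 -0.5 0 0 0 0;0 -0.8 0 0 0 0;0 -0.8 0 0 0 0;0 -0.8 0 0 0 0;0 -0.8 0 0 0 0;0 -0.8 0 0 0 0;0 -0.8 0 0 0 0;0 -0.8 0 0 0 0;0 -0.5 0 0 0 0;0 0 0 0 0 0"}}

```text
clock: 51.9
position: [546.2, 68.2, 64.9]
ee_rot: [0.726, -0.688, -0.0, 0.0]
contact_force: [0.1, -0.0, -0.5]
gripper_width: 10.8
```

```bash
python3 - <<'E'
from h import *
plan(*cov(1,0,(-.7,1.4)),65.3)
for n in('top','side'): p=shot(n,n+'20')
a=cv2.imread('pics/side20.png');b=cv2.imread('pics/top20.png')
cv2.imwrite('pics/z20.png',np.hstack([cv2.resize(a[180:380,200:400],(400,400)),cv2.resize(b[140:340,200:400],(400,400))]))
E
```

```text
t 51.9 pos [546.2  68.2  64.9] rot [ 0.726 -0.688 -0.     0.   ] j [ 0.42  0.44 -0.38 -0.   -0.75 -0.36] F [ 0.1 -0.  -0.5] w 10.8
turn first [ 0.  0. -0.]  then shift cm [-0.02 -8.91 -0.04]
```

View pics/z20.png

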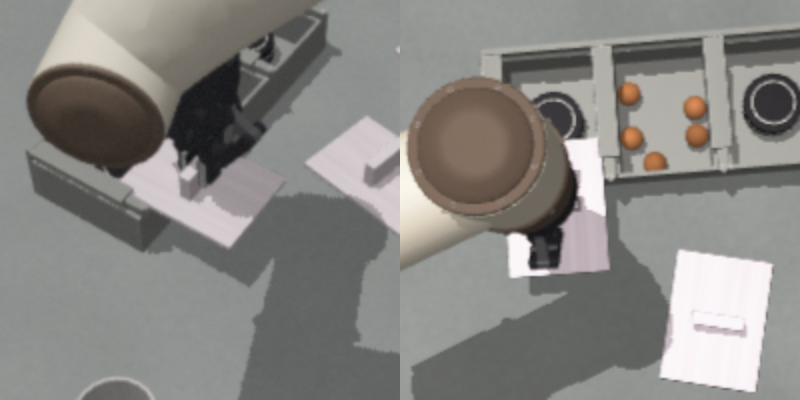

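>>> {"api": "move_arm", "payload": {"deltas": "0 -0.6 0 0 0 0;0 -1 0 0 0 0;0 -1.2 0 0 0 0;0 -1.2 0 0 0 0;0 -1.2 0 0 0 0;0 -1.2 0 0 0 0;0 -0.9 0 0 0 0;0 -0.6 0 0 0 0;0 -0.3 0 0 0 0;0 -0.1 0 0 0 0;0 0 0 0 0 0"}}

```text
clock: 53.38
position: [628.6, 72.7, 65.0]
ee_rot: [0.726, -0.688, -0.0, 0.0]
contact_force: [0.3, 0.1, -0.7]
gripper_width: 10.8
```

```bash
python3 - <<'E'
from h import *
plan(*cov(1,0,(-.7,1.4)),65.3)
E
```

```text
t 53.38 pos [628.6  72.7  65. ] rot [ 0.726 -0.688 -0.     0.   ] j [ 0.37  0.55 -0.17 -0.   -0.85 -0.32] F [ 0.3  0.1 -0.7] w 10.8
turn first [ 0. -0. -0.]  then shift cm [-0.02 -0.65 -0.03]
```

Lower it about 1.5 mm onto its ledges, then creep to the stop.

>>> {"api": "move_arm", "payload": {"deltas": "0 0 0.1 0 0 0;0 -0.2 0.05 0 0 0;0 -0.2 0 0 0 0;0 -0.1 0 0 0 0;0 -0.1 0 0 0 0;0 0 0 0 0 0"}}

```text
clock: 54.12
position: [634.7, 73.0, 63.4]
ee_rot: [0.726, -0.688, -0.0, 0.0]
contact_force: [-0.6, -0.4, 0.4]
gripper_width: 10.7
```

>>> {"api": "move_arm", "payload": {"deltas": "0 -0.1 0 0 0 0;0 -0.1 0 0 0 0;0 0 0 0 0 0"}}

```text
clock: 54.5
position: [634.7, 72.9, 63.2]
ee_rot: [0.726, -0.688, -0.001, 0.002]
contact_force: [-5.9, 1.2, 1.9]
gripper_width: 10.7
```

>>> {"api": "move_arm", "payload": {"deltas": "0 -0.1 0 0 0 0;0 0 0 0 0 0;0 0 0 0 0 0"}}

```text
clock: 54.88
position: [634.8, 72.8, 63.1]
ee_rot: [0.726, -0.688, -0.002, 0.003]
contact_force: [-8.2, 1.3, 3.8]
gripper_width: 10.9
```

>>> {"api": "move_arm", "payload": {"deltas": "0 0.15 0 0 0 0;0 0.15 0.05 0 0 0;0 0 0 0 0 0"}}

```text
clock: 55.25
position: [634.7, 72.9, 62.9]
ee_rot: [0.726, -0.688, -0.0, 0.0]
contact_force: [-3.4, -1.2, 0.9]
gripper_width: 10.6
```

>>> {"api": "move_arm", "payload": {"deltas": "0 0 0 0 0 0;0 0 0 0 0 0;0 0 0 0 0 0;0 0 -0.5 0 0 0;0 0 -1.5 0 0 0;0 0 -2.5 0 0 0;0 0 -2.5 0 0 0;0 0 -1.5 0 0 0;0 0 -1 0 0 0;0 0 0 0 0 0", "grip": 5}}

```text
clock: 56.5
position: [635.0, 73.1, 158.6]
ee_rot: [0.726, -0.688, 0.0, -0.001]
contact_force: [-0.0, -0.0, 0.4]
gripper_width: 49.9
```

```bash
python3 - <<'E'
from h import *
plan(434.5,-84,160,yaw=-9.8)
E
```

```text
t 56.5 pos [635.   73.1 158.6] rot [ 0.726 -0.688  0.    -0.001] j [ 0.37  0.46 -0.06 -0.   -1.05 -0.31] F [-0.  -0.   0.4] w 49.9
turn first [-0.001  0.001  0.225]  then shift cm [18.9  17.08 -0.14]
```

Next cover A, which goes to bay 2. The turn is +0.225, then shift (18.9, 17.1).

>>> {"api": "move_arm", "payload": {"deltas": "0 0 0 0 0 0.11;0 0 0 0 0 0.115;1.5 1.4 0 0 0 0;3 2.7 0 0 0 0;4 3.6 0 0 0 0;4 3.6 0 0 0 0;3 2.7 0 0 0 0;2 1.8 0 0 0 0;1 0.9 0 0 0 0;0.4 0.38 0 0 0 0;0 0 0 0 0 0;0 0 0 0 0 0"}}

```text
clock: 58.0
position: [435.1, -83.8, 157.9]
ee_rot: [-0.644, 0.765, -0.0, 0.0]
contact_force: [-0.4, -0.5, -0.1]
gripper_width: 50.0
```

```bash
python3 - <<'E'
from h import *
plan(434.5,-84,12.8,yaw=-9.8)
p=shot('top','top21'); slabs(p); shot('side','side21')
E
```

```text
t 58.0 pos [435.1 -83.8 157.9] rot [-0.644  0.765 -0.     0.   ] j [ 0.18  0.15 -0.53  0.   -0.9  -0.35] F [-0.4 -0.5 -0.1] w 50.0
turn first [-0.    -0.     0.001]  then shift cm [ 0.03  0.05 14.51]
slab [266.2 193.5] [318.8 198.4] 10.5
slab [403.6  21.1] [102.7 149. ] 10.0
slab [ 445.6 -281.5] [ 94.3 127.2] 77.3
slab [643.7  84.2] [133.2 112.6] 3.1
```

View pics/top21.png

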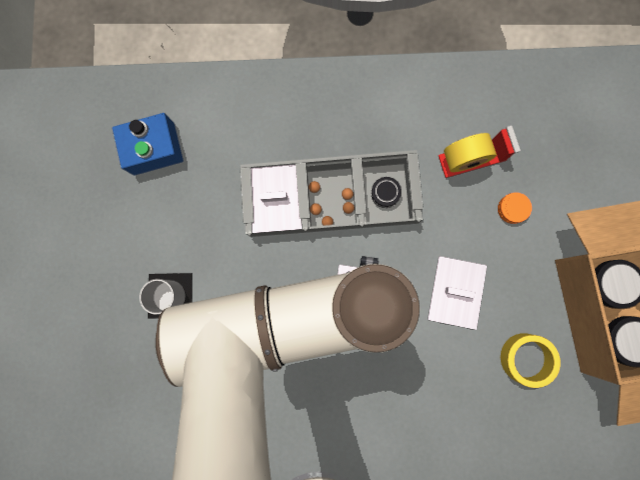

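View pics/side21.png

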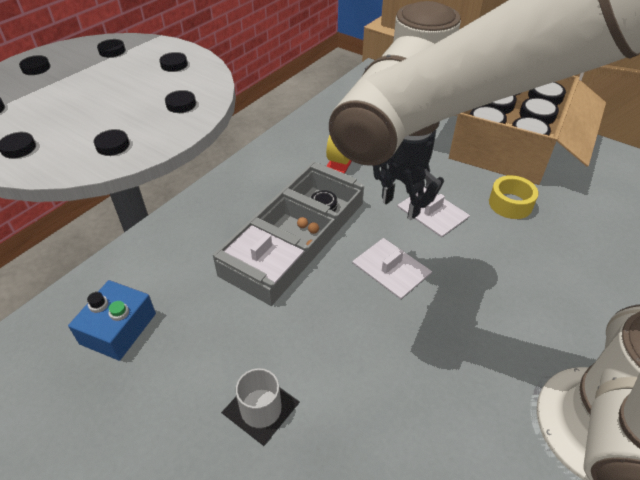

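>>> {"api": "move_arm", "payload": {"deltas": "0 0 1 0 0 0;0 0 2.5 0 0 0;0 0 3 0 0 0;0 0 3 0 0 0;0 0 2 0 0 0;0 0 1.3 0 0 0;0 0 0.8 0 0 0;0 0 0.6 0 0 0;0 0 0.3 0 0 0;0 0 0 0 0 0;0 0 0 0 0 0"}}

```text
clock: 59.48
position: [434.6, -84.1, 13.3]
ee_rot: [-0.644, 0.765, -0.0, 0.0]
contact_force: [0.3, 0.3, -0.2]
gripper_width: 49.6
```

>>> {"api": "move_arm", "payload": {"deltas": "0 0 0 0 0 0;0 0 0 0 0 0;0 0 0 0 0 0;0 0 0 0 0 0;0 0 0 0 0 0;0 0 0 0 0 0;0 0 0 0 0 0", "grip": 0.5}}

```text
clock: 60.35
position: [434.6, -84.1, 13.3]
ee_rot: [-0.644, 0.765, -0.0, 0.0]
contact_force: [-2.6, 0.6, 6.9]
gripper_width: 10.5
```

```bash
python3 - <<'E'
from h import *
s=st(); d=(s['position'][0]-434.9,s['position'][1]+85.4); print(d)
plan(*cov(2,-155,d),s['position'][2]+52.3,s=s)
E
```

```text
t 60.35 pos [434.6 -84.1  13.3] rot [-0.644  0.765 -0.     0.   ] j [ 0.18  0.39 -0.69  0.   -0.49 -0.35] F [-2.6  0.6  6.9] w 10.5
(np.float64(-0.3174555788727389), np.float64(1.2901208898530285))
turn first [-0.001  0.    -0.225]  then shift cm [-3.61 -5.41 -5.23]
```

>>> {"api": "move_arm", "payload": {"deltas": "0 0 -0.5 0 0 0;0 0 -1.2 0 0 0;0 0 -1.5 0 0 0;0 0 -1.2 0 0 0;0 0 -0.6 0 0 -0.07;0 0 -0.23 0 0 -0.08;0 0 0 0 0 -0.075;-0.6 -0.9 0 0 0 0;-1.1 -1.6 0 0 0 0;-1.1 -1.6 0 0 0 0;-0.6 -1 0 0 0 0;-0.21 -0.31 0 0 0 0"}}

```text
clock: 61.85
position: [487.2, -44.5, 65.0]
ee_rot: [0.726, -0.688, -0.0, 0.0]
contact_force: [-0.9, 0.4, -1.6]
gripper_width: 10.7
```

>>> {"api": "move_arm", "payload": {"deltas": "0 0 0 0 0 0;0 0 0 0 0 0;0 0 0 0 0 0"}}

```text
clock: 62.22
position: [486.0, -45.5, 65.3]
ee_rot: [0.726, -0.688, -0.0, 0.0]
contact_force: [0.4, -0.3, -1.5]
gripper_width: 11.1
```

```bash
python3 - <<'E'
from h import *
plan(*cov(2,-155,(-.3,1.3)),65.6)
p=shot('top','top22');print(edge(p,2,58));print(edge(p,2,58,side=1))
E
```

```text
t 62.23 pos [486.  -45.5  65.3] rot [ 0.726 -0.688 -0.     0.   ] j [ 0.24  0.35 -0.54 -0.   -0.68 -0.19] F [ 0.4 -0.3 -1.5] w 11.1
turn first [ 0.    -0.    -0.001]  then shift cm [-0.03 -0.07 -0.03]
[(-225, -29.0, 0), (-217, -48.5, -15), (-209, -48.0, -9), (-201, -48.0, -15), (-193, -48.5, -16), (-185, -47.5, -10), (-177, -44.5, -1), (-169, -50.5, -4), (-161, -56.5, -1), (-153, -59.5, -2), (-145, -30.0, -1), (-137, -32.5, -1), (-129, -29.5, -1), (-121, -60.5, -5), (-113, -59.0, -1), (-105, -56.0, 0), (-97, -51.0, 0), (-89, -55.5, -6), (-81, -35.5, -2)]
[(-225, 71.0, 0), (-217, 47.0, -15), (-209, 47.0, -13), (-201, 25.5, -2), (-193, 29.0, -1), (-185, 39.0, -4), (-177, 50.0, -1), (-169, 55.0, -1), (-161, 49.0, -1), (-153, 31.5, -1), (-145, 66.5, -4), (-137, 37.5, -1), (-129, 67.5, -2), (-121, 36.5, 0), (-113, 32.0, 0), (-105, 26.0, 0), (-97, 55.5, -3), (-89, 67.0, -2), (-81, 45.0, -2)]
```

View pics/top22.png

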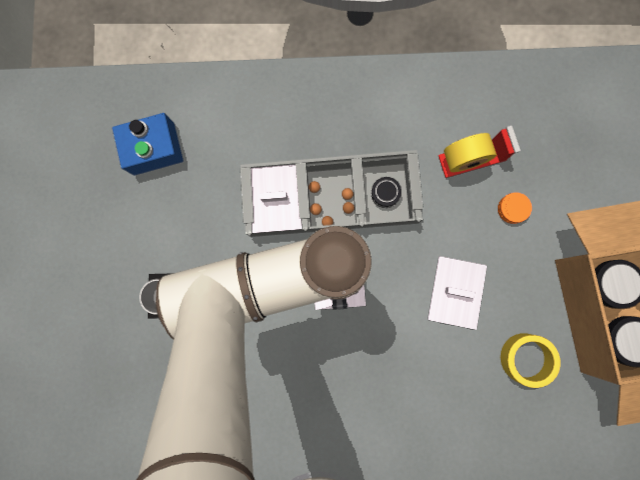

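>>> {"api": "move_arm", "payload": {"deltas": "-0.04 -0.5 0 0 0 0;0 -0.8 0 0 0 0;0 -0.8 0 0 0 0;0 -0.8 0 0 0 0;0 -0.8 0 0 0 0;0 -0.8 0 0 0 0;0 -0.8 0 0 0 0;0 -0.8 0 0 0 0;0 -0.5 0 0 0 0;0 0 0 0 0 0"}}

```text
clock: 63.52
position: [552.5, -41.2, 65.1]
ee_rot: [0.726, -0.688, -0.0, 0.0]
contact_force: [-0.1, 0.7, -0.8]
gripper_width: 10.7
```

```bash
python3 - <<'E'
from h import *
plan(*cov(2,0,(-.3,1.3)),65.6)
for n in('top','side'): p=shot(n,n+'23')
a=cv2.imread('pics/side23.png');b=cv2.imread('pics/top23.png')
cv2.imwrite('pics/z23.png',np.hstack([cv2.resize(a[150:350,220:420],(400,400)),cv2.resize(b[140:340,220:420],(400,400))]))
E
```

```text
t 63.52 pos [552.5 -41.2  65.1] rot [ 0.726 -0.688 -0.     0.   ] j [ 0.22  0.44 -0.38 -0.   -0.75 -0.16] F [-0.1  0.7 -0.8] w 10.7
turn first [ 0.  0. -0.]  then shift cm [ 0.03 -8.9  -0.05]
```

View pics/z23.png

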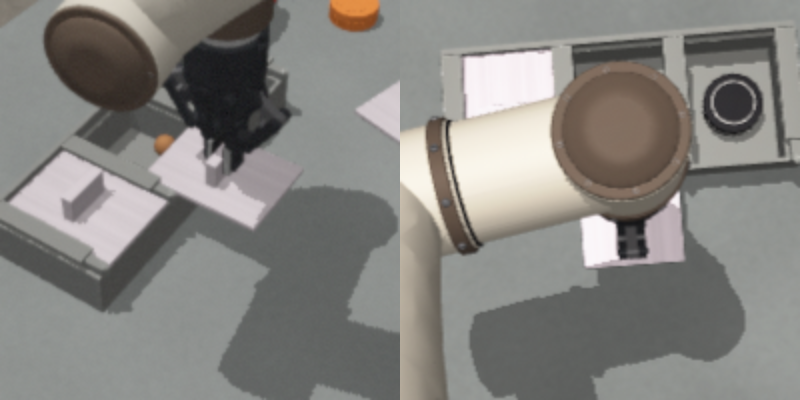

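>>> {"api": "move_arm", "payload": {"deltas": "0 -0.6 0 0 0 0;0 -1 0 0 0 0;0 -1.2 0 0 0 0;0 -1.2 0 0 0 0;0 -1.2 0 0 0 0;0 -1.2 0 0 0 0;0 -0.9 0 0 0 0;0 -0.6 0 0 0 0;0 -0.3 0 0 0 0;0 -0.1 0.1 0 0 0;0 0 0.05 0 0 0;0 0 0 0 0 0"}}

```text
clock: 65.12
position: [634.9, -36.7, 63.7]
ee_rot: [0.726, -0.688, -0.0, 0.0]
contact_force: [0.1, -0.7, -1.5]
gripper_width: 11.0
```

>>> {"api": "move_arm", "payload": {"deltas": "0 -0.2 0 0 0 0;0 -0.2 0 0 0 0;0 -0.1 0 0 0 0;0 -0.1 0 0 0 0;0 -0.1 0 0 0 0;0 -0.1 0 0 0 0;0 0 0 0 0 0;0 0 0 0 0 0"}}

```text
clock: 66.12
position: [640.7, -36.5, 63.6]
ee_rot: [0.726, -0.688, -0.002, 0.002]
contact_force: [-6.6, 0.2, 2.8]
gripper_width: 10.9
```

Contact with the stop. Push 1 mm more, back off, release.

>>> {"api": "move_arm", "payload": {"deltas": "0 -0.1 0 0 0 0;0 0 0 0 0 0;0 0.2 0.05 0 0 0;0 0.15 0 0 0 0;0 0 0 0 0 0"}}

```text
clock: 66.75
position: [640.7, -36.5, 63.4]
ee_rot: [0.726, -0.688, 0.0, 0.0]
contact_force: [-3.3, 0.1, 0.6]
gripper_width: 11.0
```

>>> {"api": "move_arm", "payload": {"deltas": "0 0 0 0 0 0;0 0 0 0 0 0;0 0 0 0 0 0;0 0 -0.5 0 0 0;0 0 -1.5 0 0 0;0 0 -2.5 0 0 0;0 0 -2.5 0 0 0;0 0 -1.5 0 0 0;0 0 -1 0 0 0;0 0 0 0 0 0", "grip": 5}}

```text
clock: 68.0
position: [640.9, -36.4, 158.9]
ee_rot: [0.726, -0.688, 0.0, -0.0]
contact_force: [-0.0, 0.2, 0.6]
gripper_width: 50.0
```

```bash
python3 - <<'E'
from h import *
plan(445.4,-280,160,yaw=-12.6)
p=shot('top'); slabs(p)
E
```

```text
t 68.0 pos [640.9 -36.4 158.9] rot [ 0.726 -0.688  0.    -0.   ] j [ 0.19  0.47 -0.05 -0.   -1.05 -0.14] F [-0.   0.2  0.6] w 50.0
turn first [-0.001  0.     0.274]  then shift cm [28.04 13.76 -0.11]
slab [220.4 319.9] [113.4 241.8] 89.7
slab [ 445.5 -281.7] [ 94.  126.9] 77.3
slab [643.4  80.1] [132.2 104.4] 3.1
slab [810.5 121.8] [ 88.6 136.5] 10.9
```

>>> {"api": "move_arm", "payload": {"deltas": "0 0 0 0 0 0.137;0 0 0 0 0 0.137;2 1 0 0 0 0;4 2 0 0 0 0;5 2.4 0 0 0 0;5 2.4 0 0 0 0;5 2.4 0 0 0 0;4 2 0 0 0 0;2 1 0 0 0 0;0.8 0.4 0 0 0 0;0.24 0.16 0 0 0 0;0 0 0 0 0 0"}}

```text
clock: 69.55
position: [445.4, -279.7, 158.1]
ee_rot: [-0.626, 0.78, 0.0, -0.0]
contact_force: [-0.5, 0.8, -0.2]
gripper_width: 50.0
```

```bash
python3 - <<'E'
from h import *
plan(445.3,-280,12.8,yaw=-12.6)
p=shot('top','top24'); slabs(p); shot('side','side24')
E
```

```text
t 69.55 pos [ 445.4 -279.7  158.1] rot [-0.626  0.78   0.    -0.   ] j [-0.25  0.29 -0.34 -0.   -0.95  0.03] F [-0.5  0.8 -0.2] w 50.0
turn first [0.    0.    0.001]  then shift cm [ 0.03  0.   14.53]
slab [ 481.2 -376.6] [129.8  89.9] 74.6
slab [ 402.8 -159.8] [197.3 359.5] 75.1
slab [643.6  80.1] [132.5 104.4] 3.1
slab [649.8 -37.1] [132.1  98.4] 3.3
```

View pics/top24.png

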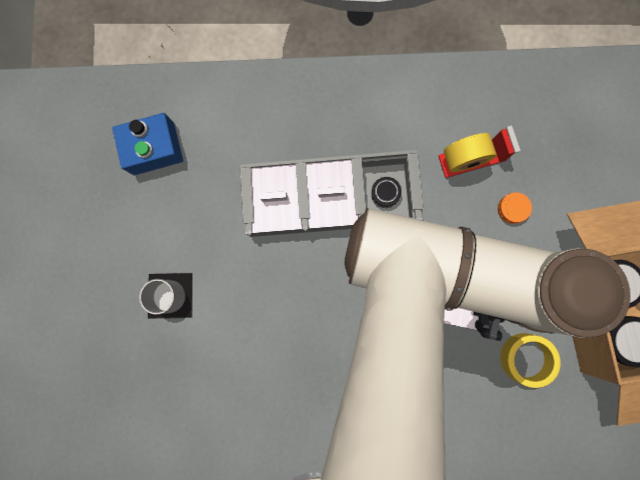

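View pics/side24.png

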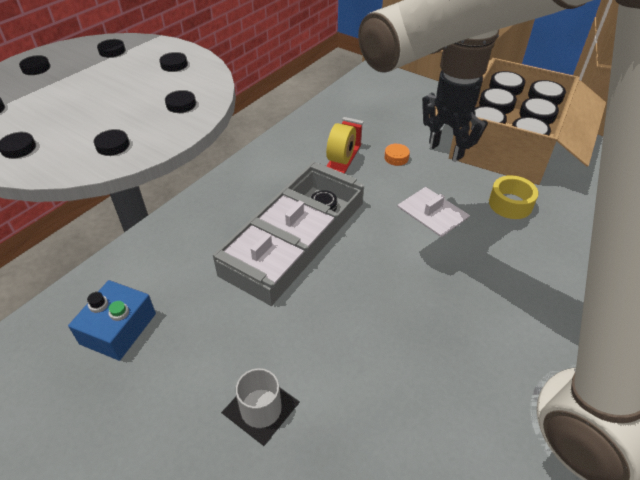

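>>> {"api": "move_arm", "payload": {"deltas": "0.03 0 1 0 0 0;0 0 2.5 0 0 0;0 0 3 0 0 0;0 0 3 0 0 0;0 0 2 0 0 0;0 0 1.3 0 0 0;0 0 0.8 0 0 0;0 0 0.6 0 0 0;0 0 0.3 0 0 0;0 0 0 0 0 0;0 0 0 0 0 0"}}

```text
clock: 71.03
position: [445.4, -280.5, 13.7]
ee_rot: [-0.625, 0.78, -0.0, 0.0]
contact_force: [0.3, 0.5, 0.1]
gripper_width: 50.3
```

>>> {"api": "move_arm", "payload": {"deltas": "0 0 0 0 0 0;0 0 0 0 0 0;0 0 0 0 0 0;0 0 0 0 0 0;0 0 0 0 0 0;0 0 0 0 0 0;0 0 0 0 0 0", "grip": 0.5}}

```text
clock: 71.9
position: [445.4, -280.4, 13.6]
ee_rot: [-0.625, 0.78, -0.0, 0.0]
contact_force: [-0.7, 1.4, 5.1]
gripper_width: 10.6
```

```bash
python3 - <<'E'
from h import *
s=st(); d=(s['position'][0]-445.6,s['position'][1]+281.3); print(d)
plan(*cov(3,-155,d),s['position'][2]+52.3,s=s)
E
```

```text
t 71.9 pos [ 445.4 -280.4   13.6] rot [-0.625  0.78  -0.     0.   ] j [-0.25  0.49 -0.49  0.   -0.6   0.03] F [-0.7  1.4  5.1] w 10.6
(np.float64(-0.2119978142183072), np.float64(0.8934338485598232))
turn first [-0.001 -0.    -0.274]  then shift cm [-12.23  -5.4   -5.23]
```

>>> {"api": "move_arm", "payload": {"deltas": "0 0 -0.5 0 0 0;0 0 -1.2 0 0 0;0 0 -1.5 0 0 -0.07;0 0 -1.2 0 0 -0.07;0 0 -0.6 0 0 -0.07;0 0 -0.23 0 0 -0.064;-1.5 -0.7 0 0 0 0;-3 -1.3 0 0 0 0;-3.2 -1.4 0 0 0 0;-2.8 -1.2 0 0 0 0;-1.2 -0.5 0 0 0 0;-0.53 -0.3 0 0 0 0"}}

```text
clock: 73.4
position: [492.5, -154.5, 65.6]
ee_rot: [0.726, -0.688, -0.0, 0.0]
contact_force: [-0.1, -0.3, -1.3]
gripper_width: 10.7
```

>>> {"api": "move_arm", "payload": {"deltas": "0 0 0 0 0 0;0 0 0 0 0 0;0 0 0 0 0 0"}}

```text
clock: 73.78
position: [492.1, -155.9, 65.5]
ee_rot: [0.726, -0.688, -0.0, 0.0]
contact_force: [0.4, -0.5, -0.1]
gripper_width: 11.1
```

```bash
python3 - <<'E'
from h import *
plan(*cov(3,-155,(-.2,.9)),65.9)
p=shot('top','top25');print(edge(p,3,58));print(edge(p,3,58,side=1))
b=p['pixels'];cv2.imwrite('pics/z25.png',cv2.resize(b[140:340,280:480],(600,600)))
E
```

```text
t 73.78 pos [ 492.1 -155.9   65.5] rot [ 0.726 -0.688 -0.     0.   ] j [ 0.01  0.39 -0.47  0.   -0.71  0.04] F [ 0.4 -0.5 -0.1] w 11.1
turn first [ 0.     0.    -0.001]  then shift cm [-0.06 -0.07 -0.04]
[(-225, -68.0, 0), (-217, -48.5, -13), (-209, -47.5, -9), (-201, -61.5, -3), (-193, -66.0, -5), (-185, -48.0, -2), (-177, -35.0, -3), (-169, -26.5, -4), (-161, -21.0, -3), (-153, -62.5, 0), (-145, -50.0, 0), (-137, -45.5, 0), (-129, -45.0, 0), (-121, -48.5, 0), (-113, -70.0, 0), (-105, -20.5, -1), (-97, -24.5, -2), (-89, -31.0, -3), (-81, -24.5, -9)]
[(-225, 49.0, 0), (-217, 47.0, -10), (-209, 46.0, -9), (-201, 45.5, -7), (-193, 48.0, -10), (-185, 49.5, 0), (-177, 30.0, 0), (-169, 25.5, 0), (-161, 41.5, 0), (-153, 63.5, 0), (-145, 49.5, 0), (-137, 32.0, 0), (-129, 61.5, 0), (-121, 48.0, 0), (-113, 43.0, 0), (-105, 54.0, 0), (-97, 30.0, 0), (-89, 24.0, 0), (-81, 44.0, 0)]
```

View pics/z25.png

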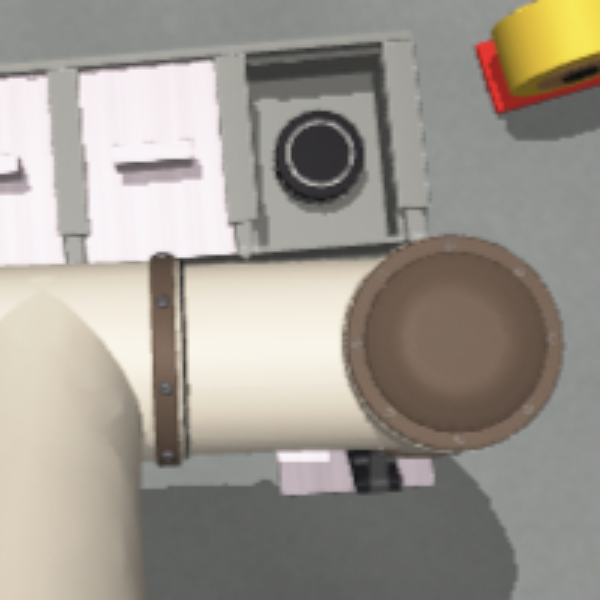

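>>> {"api": "move_arm", "payload": {"deltas": "-0.06 -0.5 0 0 0 0;0 -0.8 0 0 0 0;0 -0.8 0 0 0 0;0 -0.8 0 0 0 0;0 -0.8 0 0 0 0;0 -0.8 0 0 0 0;0 -0.8 0 0 0 0;0 -0.8 0 0 0 0;0 -0.5 0 0 0 0;0 0 0 0 0 0"}}

```text
clock: 75.08
position: [558.8, -150.8, 65.3]
ee_rot: [0.726, -0.688, 0.0, -0.0]
contact_force: [-1.2, 3.8, -3.1]
gripper_width: 10.5
```

```bash
python3 - <<'E'
from h import *
plan(*cov(3,0,(-.2,.9)),65.9)
for n in('top','side'): p=shot(n,n+'26')
a=cv2.imread('pics/side26.png');b=cv2.imread('pics/top26.png')
cv2.imwrite('pics/z26.png',np.hstack([cv2.resize(a[120:320,250:450],(400,400)),cv2.resize(b[140:340,280:480],(400,400))]))
E
```

```text
t 75.08 pos [ 558.8 -150.8   65.3] rot [ 0.726 -0.688  0.    -0.   ] j [ 0.02  0.48 -0.31 -0.   -0.78  0.04] F [-1.2  3.8 -3.1] w 10.5
turn first [-0.  0.  0.]  then shift cm [ 0.09 -8.88 -0.06]
```

View pics/z26.png

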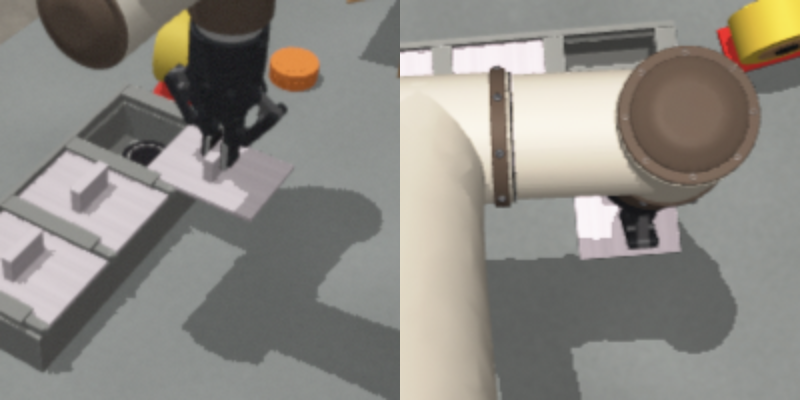

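>>> {"api": "move_arm", "payload": {"deltas": "0 -0.3 0.05 0 0 0;0 -0.6 0 0 0 0;0 -0.8 0 0 0 0;0 -0.8 0 0 0 0;0 0 0 0 0 0"}}

```text
clock: 75.8
position: [583.1, -149.4, 64.8]
ee_rot: [0.726, -0.688, -0.0, 0.0]
contact_force: [-1.6, 4.3, -2.6]
gripper_width: 10.5
```

```bash
python3 - <<'E'
from h import *
plan(*cov(3,0,(-.2,.9)),65.4)
E
```

```text
t 75.8 pos [ 583.1 -149.4   64.8] rot [ 0.726 -0.688 -0.     0.   ] j [ 0.02  0.51 -0.25 -0.   -0.81  0.04] F [-1.6  4.3 -2.6] w 10.5
turn first [ 0.001  0.001 -0.   ]  then shift cm [ 0.1  -6.44 -0.06]
```

>>> {"api": "move_arm", "payload": {"deltas": "-0.05 0 0 0 0 0;0 -0.6 0 0 0 0;0 -1 0 0 0 0;0 -1.2 0 0 0 0;0 -1.2 0 0 0 0;0 -0.9 0 0 0 0;0 -0.5 0 0 0 0;0 -0.3 0 0 0 0;0 0 0 0 0 0"}}

```text
clock: 76.92
position: [640.7, -146.2, 65.0]
ee_rot: [0.726, -0.688, 0.0, -0.0]
contact_force: [-0.2, 2.8, -2.5]
gripper_width: 10.8
```

>>> {"api": "move_arm", "payload": {"deltas": "0 0 0.1 0 0 0;0 -0.2 0 0 0 0;0 -0.2 0 0 0 0;0 -0.1 0 0 0 0;0 -0.1 0 0 0 0;0 -0.1 0 0 0 0;0 -0.1 0 0 0 0;0 0 0 0 0 0;0 0 0 0 0 0"}}

```text
clock: 78.05
position: [646.7, -145.9, 63.9]
ee_rot: [0.726, -0.688, -0.001, 0.001]
contact_force: [-6.2, 3.9, 0.4]
gripper_width: 11.2
```

>>> {"api": "move_arm", "payload": {"deltas": "0 -0.1 0 0 0 0;0 0 0 0 0 0;0 0.2 0.05 0 0 0;0 0.1 0 0 0 0;0 0 0 0 0 0"}}

```text
clock: 78.68
position: [646.7, -145.9, 63.8]
ee_rot: [0.726, -0.688, 0.0, -0.0]
contact_force: [-1.9, 3.7, 0.1]
gripper_width: 11.2
```

>>> {"api": "move_arm", "payload": {"deltas": "0 0 0 0 0 0;0 0 0 0 0 0;0 0 0 0 0 0;0 0 -0.5 0 0 0;0 0 -1.5 0 0 0;0 0 -2.5 0 0 0;0 0 -3 0 0 0;0 0 -3 0 0 0;0 0 -3 0 0 0;0 0 -2 0 0 0;0 0 -1 0 0 0", "grip": 5}}

```text
clock: 80.05
position: [646.7, -146.0, 231.3]
ee_rot: [0.726, -0.688, 0.002, -0.001]
contact_force: [-0.4, -0.2, -0.2]
gripper_width: 50.1
```

>>> {"api": "move_arm", "payload": {"deltas": "1 2 -1 0 0 0;2 4 -1 0 0 0;3 5 -1 0 0 0;3 5 -1 0 0 0;3 5 0 0 0 0;3 4 0 0 0 0;1 1 0 0 0 0;0 0 0 0 0 0"}}

```text
clock: 81.05
position: [394.2, -320.2, 268.6]
ee_rot: [0.725, -0.688, -0.0, -0.0]
contact_force: [0.0, 1.8, 0.4]
gripper_width: 49.9
```

```bash
python3 - <<'E'
from h import *
s=st()
for n in('top','side'):
    p=shot(n,n+'27'); W=cloud(p)
    for k in (1,2,3):
        c=CT+EY*110*(2-k)
        P=comp(W,78,95,c,50)
        if len(P): print(n,k,'rib',rect(P),np.median(P[:,2]),'rel',np.round([(np.array(rect(P)[0])-c)@EX,(np.array(rect(P)[0])-c)@EY],1))
        P=comp(W,50,60,c,45); print(' slab z',np.median(P[:,2]) if len(P) else '')
    P=comp(W,55,85,(449,295),60); print('cup',circ(P) if len(P) else '',len(P))
    for d in eyes.boxes_of(p,'dispenser'): print(np.round(d['point']),d['p'])
b=cv2.imread('pics/top27.png');cv2.imwrite('pics/z27.png',cv2.resize(b[140:245,230:430],None,fx=4,fy=4,interpolation=cv2.INTER_CUBIC))
E
```

```text
t 81.05 pos [ 394.2 -320.2  268.6] rot [ 0.725 -0.688 -0.    -0.   ] j [-0.36  0.16 -0.21 -0.   -1.2   0.41] F [0.  1.8 0.4] w 49.9
top 1 rib (array([634.1,  70.3]), array([12.6, 50.1]), 2.6) 86.09175493314319 rel [-1.8 -1.4]
 slab z 56.07299505687513
top 2 rib (array([640.1, -38.9]), array([13.1, 49.5]), 3.3) 85.80231885354652 rel [-1.7 -0.8]
 slab z 56.190530993110656
top 3 rib (array([ 645.7, -147.3]), array([12.8, 49.2]), 2.4) 85.8637256717929 rel [-2.   0.6]
 slab z 56.07292219962426
cup [449.4 293.9  33.1] 342
[ 706. -313.   73.] 0.56
[ 640. -140.   59.] 0.54
[448. 304.  37.] 0.51
side 1 rib (array([632.8,  74. ]), array([14., 52.]), 2.6) 85.20327171586632 rel [-2.9  2.3]
 slab z 55.825837845610636
side 2 rib (array([639.2, -35.2]), array([13.9, 52.9]), 3.4) 84.95333815889705 rel [-2.4  2.9]
 slab z 55.77984095264617
side 3 rib (array([ 644.3, -143.5]), array([12.8, 51.9]), 2.3) 84.86618502166772 rel [-3.2  4.5]
 slab z 55.83837677616043
cup [448.6 297.7  33.7] 598
[ 704. -294.   69.] 0.88
```

View pics/z27.png

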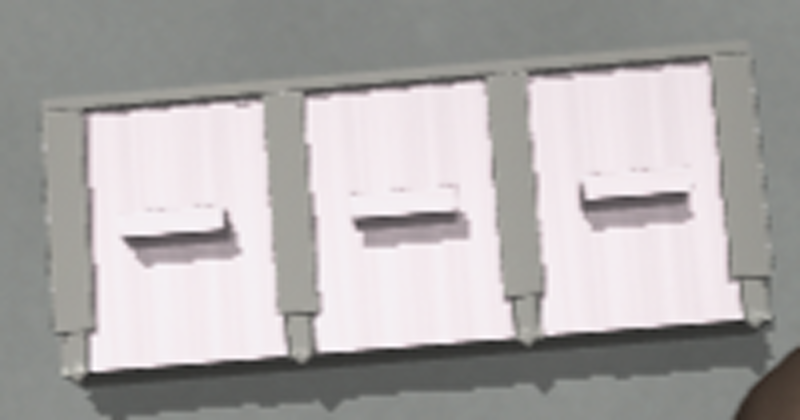

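View pics/side27.png

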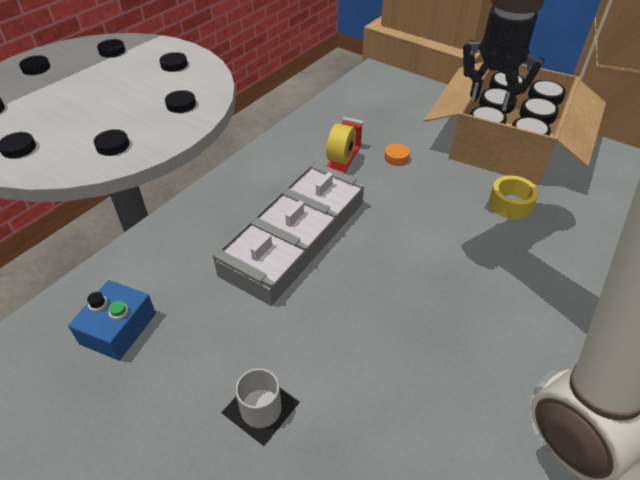

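```bash
python3 -c "
from h import *
s=st(); print(np.abs(s['joint_vel']).max()); print(arm.job_done())"
```

```text
t 81.25 pos [ 396.  -319.1  268.3] rot [ 0.726 -0.687 -0.     0.   ] j [-0.36  0.16 -0.21 -0.   -1.2   0.41] F [-0.6  0.1 -0.2] w 50.2
0.003434487643173676
the job is handed in; nothing more can be done
None
```

The case is packed and closed, and the job was handed in at about 81 s of the 210 s allowed; no verdict came back.

**What I did:** All three bays were empty at the start, so both black bench tins were needed, one in the left bay (bay1) and one in the right bay (bay3). I tipped the five balls into the middle bay (bay2). The empty cup went back upright on its mat. I slid the three covers in under the lips and pushed each one until it met the back stop with about 6–8 N, then let go and moved the arm clear.

**Last checks:**
- **Tins and balls:** I saw all five balls and both tins in their bays just before the covers went on. They can't be seen through the closed covers.
- **Covers:** The front edges look flush with the case front. The slab tops are at 56 mm, so the undersides sit at 50 mm. All three are within about 0.02 rad of square.
- **Cup:** It stands about 2 mm from the middle of the mat.
- **Dispenser:** It looks unmoved in the pictures, and its detected position is within about 4 mm of the start.
- **Orange look-alike:** I did not touch it.

**What disagreed:**
- **Camera offset:** The top and side cameras differed by about 4 mm in y, so I aligned the covers to the case within the top camera alone.
- **Cover depth:** The ribs measured 1.7–2 mm (top) and 2.4–3.2 mm (side) short of home in x. I put this down to my estimate of the case centre, since all three covers hit the stop, and it is inside the 6 mm limit.
- **Right cover:** It rubbed its guide wall at about 4 N on the way in.

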